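# Prop the polisher's guard open and turn its speed knob to the stop

### The arm

A 6-joint arm with a two-finger parallel gripper is mounted at the origin on the work surface. World frame = base frame: x ahead of the robot, y to its left, z up, the work surface at z = 0. Lengths are in m, angles in rad, forces in N, time in s.
With the tool pointing down it reaches from about 0.4 to 0.825 m from the base axis. Payload 7 kg.
Tool frame: the origin (TCP) lies between the finger pads; the fingertips stand 11 mm ahead of it and the grasp point (between the pads) lies 8 mm behind it; x points along the fingers, z is the direction in which the jaws open and shut, and the axes are right-handed (so a half turn about x gives the same grasp; the last joint's range is limited). The gripper opens to 88 mm and grips with 3 to 60 N. Pads are 19 mm wide; open, the fingers measure 130 mm over their backs; the gripper's body (78 mm by 193 mm) begins 47 mm behind the grasp point.
Start: joints at [1.627, 0.359, 0.012, 0, -1.224, -0.288], TCP at [0.155, 0.657, 0.238] pointing down, gripper open.
Joint ranges: [-3.07, 3.07], [-1.43, 2.12], [-1.02, 1.25], [-3.03, 1.67], [-3.05, -0], [-3.03, 3.03]. Speed limits (rad/s): [2.39, 2.39, 3.01, 3.14, 3.14, 3.14].

### API

Orientations are given as [roll, pitch, yaw] about the fixed x, y, z axes, in that order (R = Rz(yaw) Ry(pitch) Rx(roll)).
In Python, from station import arm gives the robot as it stands.
- The arm moves only by the tool jog_arm, never from a script. Its argument "motion" is a list of rows, each an object of numbers: "dx", "dy", "dz": the shift along the tool's x, y, z in m; "twist": the turn about the tool's x in degrees. In form: [{"dx": .., "dy": .., "dz": .., "twist": ..}, ...]. A call has 1 to 20 rows; each row is the pose to reach, as a shift and turn from the pose commanded when the call began, along the tool's axes at that moment; what a row does not reach only later rows make up. A row lasts 1/12 s, in which the tool goes at most 41.7 mm and 7.16 degrees, less where a joint would pass 70% of its speed; a pose out of reach is approached as far as the arm can. A call with a gripper value outside its range is refused whole. "gripper" is the finger opening in m, from 0 to 0.0876, set as the call begins (left out, the last holds). The fingers move at their own pace and stop on an object; "newtons" is the grip in N (left out, the last holds). Time passes only in rows, so rows that repeat a pose let the fingers close. It gives the time, the measured TCP pose, the force and the opening at its end, in the units of the state.
- arm.get_state(): the state, without advancing time (a new reading comes with each control period).
- arm.grab_frame(name): name is "scene" or "side" or "wrist"; returns the picture (400x640x3 uint8, red, green, blue); there is no depth.
- arm.camera_model(name): a dict with "camera_matrix" (3x3 intrinsics, pixels), "eye" and "attitude" of the camera in the world. Camera axes: x right, y down, z forward; pixel columns grow to the right and rows downward; lengths in m; the calibration is good to about 2 mm. A picture is of the moment at which its call begins: read the wrist's pose just before it. camera_model takes no time and is no camera call; for the wrist camera it gives the pose at the moment of the call.
- arm.job_done(): hands the job in, once; it reports no verdict.
The state is a dict: "t": time; "q": joint angles; "qd": joint speeds; "joint_efforts": joint torques, N m; "eef_pos": TCP position; "ee_rot": TCP orientation; "force": force on the tool from outside, world axes, zero at the start; "moment": the same for the moment, N m; "width": finger opening in m.
Only numpy, scipy, OpenCV 4.12 (cv2) and the standard library are available. Lean on these libraries where they do the work, as an engineer would, in place of code of your own. Each camera call takes 0.05 s, during which the arm holds its last target.

### The job

Lift the bearing block off the drive unit's clear guard cover and set it down gently, on its foot, in the shallow steel tray. Then raise the cover and prop it steeply open, at least 60 degrees, with the prop stand, left standing upright with its side arm under the cover, and after that turn the knob beneath clockwise until it is hard against its end stop. Leave the cover propped, and leave the pipe fitting, the jar and the discs on the bench where they are.

Things in the scene. Friction and masses are not known exactly. Their poses are not given: they have to be found in the camera images.
- unit: The fixed drive unit, grey painted steel. Origin: on the bench under the middle of its bay; +x points to its hinged back edge (away from the robot), +y left, z up. Bay: deck 210 (x) x 200 (y) mm, deck top 50 mm above the bench, low side cheeks up to 70 mm, front and upper sides open. A motor (top 95 mm up) lies behind, x +127 to +217 mm
- shoulder_left (a point): Centre of the top of the left shoulder, a flat rubber-padded block beside the bay's back half: unit x +5 to +125 mm, y +100 to +220 mm, top 110 mm above the bench. Frame as the unit. Beside the bay's front half (x below +5 mm) the bench is free
- shoulder_right (a point): The same on the right: unit x +5 to +125 mm, y -100 to -220 mm, top 110 mm above the bench. The prop stand fits on either shoulder: post 75 mm out from the cover's side edge, its arm reaches 40 mm under the cover; with the arm 30 mm before the hinge line it holds the cover at about 1.25 rad
- cover_hinge (a point): Point on the cover's hinge line, in the middle: unit x +105 mm, y 0, z 110 mm. The hinge line runs along the unit's y
- cover_front (a point): Middle of the cover's front lower edge. The cover is a flat 6 mm clear plate with a steel rim, 215 mm long from hinge to front edge, 200 mm wide (unit y +-100 mm); closed, its underside is 110 mm above the bench, so 40 mm above the cheeks, and its front edge stands 5 mm proud of the deck
- cover (a joint): Cover angle, rad: 0 closed (level), grows as its front edge swings up, stop at 1.45. Plain loose hinge, 0.12 kg: it falls shut from every angle when let go
- knob_grip (a point): On the axis of the black bar knob under the cover (unit x -45 mm, y 0), at the height to grip (87 mm above the bench). The bar is 42 mm long, 14 mm thick, 32 mm tall, top 94 mm above the bench; the frame's x axis runs along the bar, z up
- knob (a joint): Knob angle, rad: grows as the knob is turned clockwise seen from above; 2.5 is the end stop (fully clockwise). Starts between 0 and 0.7; stays where it is left, friction about 0.05 N m. More than one grasp is needed
- block_grip (a point): Centre of the bore of the dark cast bearing block that lies on the closed cover (its frame z up). 45 mm above its underside. Foot 42 (x) x 100 (y) x 14 mm; upright ring 54 mm across, 24 mm thick along x, its two flat faces look to +-x: pinch them. Top 70 mm above its underside, 0.28 to 0.44 kg
- tray_in (a point): Centre of the inner floor (3 mm above the bench) of the shallow open sheet-steel tray, 140 (x) x 170 (y) mm, walls 22 mm high. Fixed; to the left or the right in front of the unit
- prop_grip (a point): On the post of the loose steel prop stand, 120 mm above its underside, where to grip; z up. Foot 70 x 70 x 14 mm; square post 18 x 18, 140 tall; a round side arm, 10 thick, leaves the post along the frame's +x, centre line 80 above the underside, end 115 from the post's axis. 0.5 to 0.75 kg. Held in the gripper, its arm can go under the cover's front part from the side and lift it
- fitting_mid (a point): Middle of a bystander: stepped grey pipe fitting standing upright, 150 mm tall, 54 mm across
- jar_mid (a point): Middle of a bystander: white jar, 75 mm tall, 60 mm across
- discs_mid (a point): Middle of a bystander: two stacked copper-coloured discs, 60 mm across, 20 mm high
Not all that is in view belongs to the job. Leave any blue look-alike of the part that bears block_grip alone.

How it is judged:
On the way, in this order (a step that is already met when the one before it is completed fails the run):
1. the bearing block stands released in the tray (horizontal distance between block_grip and tray_in below 0.06 m and height (world z) of block_grip below 0.062 m and angle between block_grip's own z axis and vertical below 0.15 rad and contact force between the fingers and block below 0.1 N and value of joint cover below 0.3 rad), for 0.2 s.
2. the cover is held open by the prop stand alone, the robot off both (value of joint cover above 1 rad and contact force between cover and prop above 0.02 N and angle between prop_grip's own z axis and vertical below 0.12 rad and contact force between the arm and prop below 0.1 N and contact force between the arm and cover below 0.1 N), for 0.3 s.
3. the knob is turned clockwise to its end stop (value of joint knob above 2.4 rad and value of joint cover above 1 rad and contact force between cover and prop above 0.02 N and angle between prop_grip's own z axis and vertical below 0.12 rad), for 0.1 s.
At the end, for the whole second after the job is handed in: The block stands on the tray floor (within 60 mm of its middle, tilt < 0.15 rad); the cover, open over 1.0 rad, rests on the prop stand, itself upright (tilt < 0.12 rad); the knob is within 0.1 rad of its clockwise stop (2.5 rad); stand and block are at rest (all of step 3 and horizontal distance between block_grip and tray_in below 0.06 m and height (world z) of block_grip below 0.062 m and angle between block_grip's own z axis and vertical below 0.15 rad and linear speed of each of prop, block below 0.02 m/s); the robot touches nothing.
It fails at once if a bystander (pipe fitting, jar or discs) is moved more than 40 mm (distance of any of fitting_mid, jar_mid, discs_mid from where it was at the start of the episode above 0.04 m).
It fails at once if the bearing block comes down hard (faster than 0.8 m/s near the bench) (linear speed of block above 0.8 m/s and height (world z) of block_grip below 0.1 m).
It also fails if it takes over 72 s, if anything falls off the work surface, if the arm or the gripper's body presses on something with over 40 N, if the wrist force passes 120 N, or if a joint passes its speed limit or range.

## Working session

There is one attempt and no reset: what is moved stays moved. The work goes in short steps, Python scripts to look and compute and a tool call to move; the robot and the scene stay as the last step left them, time stands still between calls to the robot, and variables do not carry over. Pictures are saved under pics/ and viewed, and the job is handed in when it is done.

Besides the shell and the picture viewer there is one more tool, called after ">>>" as name(argument=value, ...) on one line, values as JSON. jog_arm: Moves the arm, as the interface text tells. Its arguments: {"type":"object","properties":{"motion":{"type":"array"},"gripper":{"type":"number"},"newtons":{"type":"number"}},"required":["motion"]}

```bash
ls; mkdir -p pics
python3 - <<'E'
from station import arm
import cv2,json
print(arm.get_state())
for n in ["scene","side","wrist"]:
    m=arm.camera_model(n); print(n,m)
    f=arm.grab_frame(n); cv2.imwrite(f"pics/{n}0.png",f[:,:,::-1])
E
```

```text
pics
{'t': 0.0, 'q': array([ 1.62709615e+00,  3.59379383e-01,  1.10611716e-02, -3.61544594e-04,
       -1.22407081e+00, -2.88088229e-01]), 'qd': array([-0.00056601, -0.0002745 ,  0.00123555,  0.00120296,  0.00177748,
        0.00109665]), 'joint_efforts': array([ 1.11887985e-03, -5.82712805e+01,  2.93059409e+01,  6.99733749e+00,
        6.94596136e-03, -1.58343018e-04]), 'eef_pos': array([0.15497991, 0.65649128, 0.23662646]), 'ee_rot': array([ 0.07787355,  1.56916776, -1.72483431]), 'force': array([-0.22887424, -0.14740321, -0.01599244]), 'moment': array([ 0.00234997, -0.02123773,  0.02867096]), 'width': 0.08758460881677385}
scene {'camera_matrix': array([[412.63512522,   0.        , 318.6377559 ],
       [  0.        , 412.63512522, 200.62334954],
       [  0.        ,   0.        ,   1.        ]]), 'eye': array([ 1.31615893, -0.19939411,  1.0861679 ]), 'attitude': array([-2.43740296,  0.00261635,  1.34065973])}
side {'camera_matrix': array([[392.68420067,   0.        , 322.48600007],
       [  0.        , 392.68420067, 199.48589988],
       [  0.        ,   0.        ,   1.        ]]), 'eye': array([ 0.06555792, -0.53217392,  0.9221388 ]), 'attitude': array([-2.42728596e+00, -1.71790820e-03, -7.43392102e-01])}
wrist {'camera_matrix': array([[298.43455053,   0.        , 321.28275852],
       [  0.        , 298.43455053, 196.25804886],
       [  0.        ,   0.        ,   1.        ]]), 'eye': array([0.23087923, 0.63915443, 0.38402142]), 'attitude': array([ 2.84926123e+00, -8.22103365e-04, -1.80264897e+00])}
```

View pics/scene0.png

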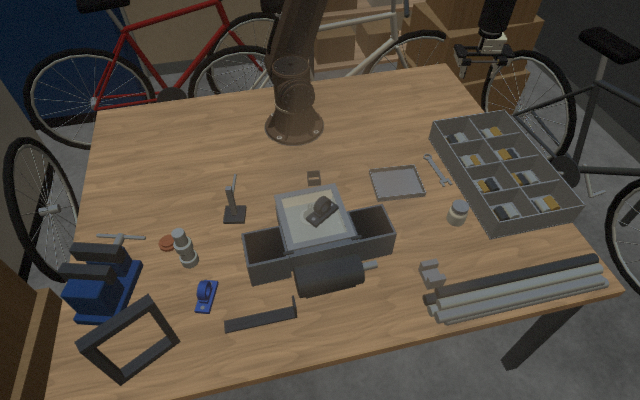

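View pics/side0.png

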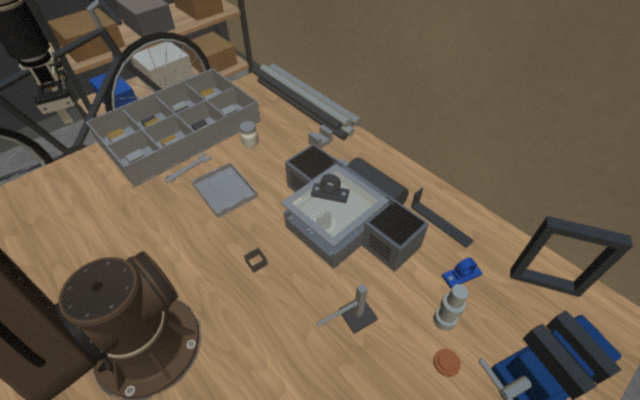

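View pics/wrist0.png

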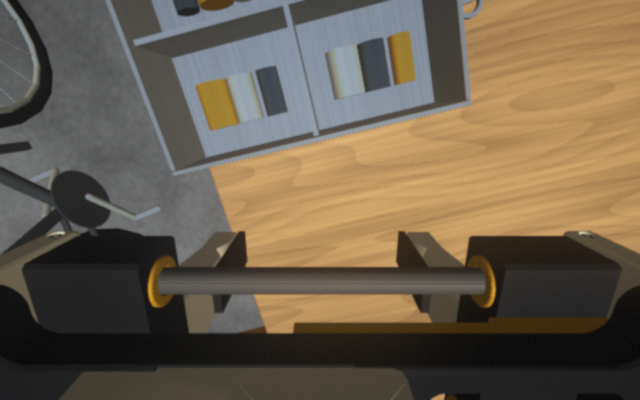

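```bash
cat > h.py <<'E'
import numpy as np, cv2
from scipy.spatial.transform import Rotation as Ro
from scipy.optimize import least_squares
from station import arm
def cam(n):
    m=arm.camera_model(n); return m['camera_matrix'],np.array(m['eye']),Ro.from_euler('xyz',m['attitude']).as_matrix()
def proj(c,P):
    K,e,R=c; p=(np.atleast_2d(P)-e)@R; p=p@K.T; return p[:,:2]/p[:,2:]
def ray(c,uv):
    K,e,R=c; d=R@np.linalg.solve(K,[uv[0],uv[1],1.]); return e,d/np.linalg.norm(d)
def onz(c,uv,z):
    e,d=ray(c,uv); return e+d*(z-e[2])/d[2]
def tri(obs):
    A=np.zeros((3,3));b=np.zeros(3)
    for c,uv in obs:
        e,d=ray(c,uv);M=np.eye(3)-np.outer(d,d);A+=M;b+=M@e
    x=np.linalg.solve(A,b); return x,[np.round(proj(c,x)[0]-uv,1) for c,uv in obs]
def snap(n,f):
    c=cam(n); im=arm.grab_frame(n); cv2.imwrite(f'pics/{f}.png',im[:,:,::-1]); return c,im
def crop(src,x0,y0,x1,y1,s,out):
    im=cv2.imread(f'pics/{src}.png')[y0:y1,x0:x1]; im=cv2.resize(im,None,fx=s,fy=s,interpolation=cv2.INTER_CUBIC)
    im=np.clip(im.astype(float)*1.6,0,255).astype(np.uint8)
    for k in range(0,x1-x0,20): cv2.putText(im,str(x0+k),(k*s,10),0,.35,(0,255,255)); cv2.line(im,(k*s,0),(k*s,4),(0,255,255))
    for k in range(0,y1-y0,20): cv2.putText(im,str(y0+k),(0,k*s+4),0,.35,(0,255,255))
    cv2.imwrite(f'pics/{out}.png',im)
E
python3 - <<'E'
from h import *
print(proj(cam('scene'),[0,0,0]),proj(cam('side'),[0,0,0]))
crop('scene0',220,160,430,300,3,'c_scene')
crop('side0',180,140,440,340,3,'c_side')
E
```

```text
[[293.38453305 125.30888188]] [[148.19347033 344.50275664]]
```

View pics/c_scene.png

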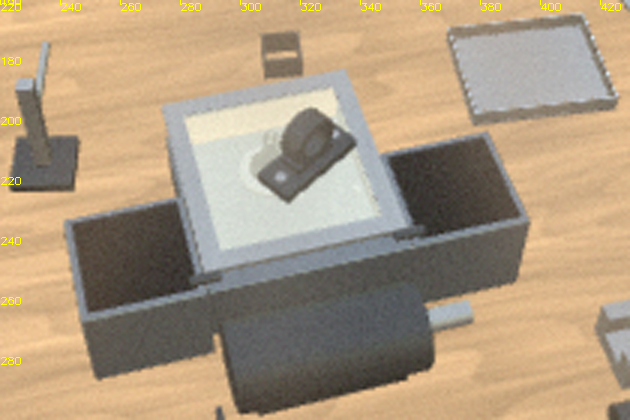

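View pics/c_side.png

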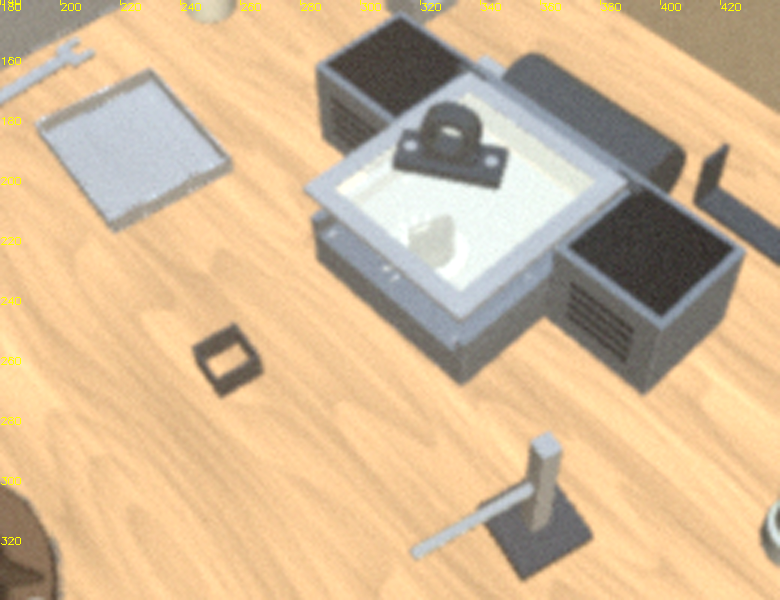

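```bash
cat > fit.py <<'E'
from h import *
S=cam('scene');D=cam('side')
L=[(S,242.3,234,5,-220,110),(S,249.3,265,125,-220,110),(S,382.3,204.3,5,220,110),(S,396,234,125,220,110),
(D,368.3,221.7,5,-100,110),(D,399.3,246.7,5,-220,110),(D,428.3,223.3,125,-220,110),(D,286,162.3,5,220,110),(D,314,144,125,220,110),
(S,274.3,195,-110,-100,116),(S,335,183.3,-110,100,116),(D,281,203.3,-110,100,116),(D,334,246.7,-110,-100,116)]
def T(p,q): 
    c,s=np.cos(p[2]),np.sin(p[2]); return np.array([p[0]+c*q[0]-s*q[1],p[1]+s*q[0]+c*q[1],q[2]])
f=lambda p:np.concatenate([proj(l[0],T(p,np.array(l[3:])/1000))[0]-l[1:3] for l in L])
r=least_squares(f,[.65,0,0],loss='soft_l1');print(r.x);print(np.round(f(r.x).reshape(-1,2),1))
u=r.x
def inv(P): 
    c,s=np.cos(u[2]),np.sin(u[2]);d=np.array(P)[:2]-u[:2];return c*d[0]+s*d[1],-s*d[0]+c*d[1]
# tray corners top z .022
a=lambda o,x,y,k:(o[0]+x/k,o[1]+y/k)
so=(220,160);do=(180,140)
tr=[((447,33),(222+0,0))]
E
cat >> fit.py <<'E'
t=[tri([(S,a(so,*p,3)),(D,a(do,*q,3))]) for p,q in [((447,30),(115,230)),((585,14),(38,122)),((619,103),(150,70)),((475,122),(231,165))]]
for x in t: print('tray',x)
print(np.mean([x[0] for x in t],0))
# block: ring top, foot corners
for n,p,q in [('ring top',(316,108),(450,102)),('foot A',(357,143),(405,130)),('foot B',(290,203),(500,188)),('foot C',(258,178),(393,165)),('prop top',(26,84),(546,440)),('armtip',(44,45),(418,553)),('propfootA',(11,188),(592,537)),('propfootB',(73,188),None)]:
    if q: print(n,tri([(S,a(so,*p,3)),(D,a(do,*q,3))]))
print('knob top via scene',inv(onz(S,a(so,265,170,3),.094)),'side',inv(onz(D,a(do,435,240,3),.09)))
E
python3 fit.py
```

```text
[ 0.564847   -0.04441629  0.02524665]
[[-2.5 -1.1]
 [-3.6  2.4]
 [-0.1 -0.9]
 [ 0.7  0. ]
 [-4.  -0.3]
 [ 1.2  2.4]
 [ 1.1 -1. ]
 [-1.3 -1.8]
 [-0.1 -1.9]
 [-1.3 -0.1]
 [-0.4 -0.4]
 [-0.1 -2. ]
 [-0.8 -1.2]]
tray (array([0.32861781, 0.21396111, 0.00980056]), [array([-1.,  1.]), array([-1.3, -1.1])])
tray (array([0.34678735, 0.38536777, 0.01729513]), [array([-0.5,  0.6]), array([-0.7, -0.6])])
tray (array([0.48285886, 0.37632366, 0.00907478]), [array([-0.,  0.]), array([-0., -0.])])
tray (array([0.46767298, 0.20678446, 0.00284053]), [array([-0.2,  0.2]), array([-0.2, -0.2])])
[0.40648425 0.29560925 0.00975275]
ring top (array([ 0.56793538, -0.01077927,  0.19350674]), [array([-1.3,  1.1]), array([-1.5, -1.2])])
foot A (array([0.56077538, 0.03701633, 0.12253477]), [array([-0.4,  0.3]), array([-0.4, -0.3])])
foot B (array([ 0.59711753, -0.04644335,  0.08856523]), [array([-2.2,  1.6]), array([-2.3, -1.7])])
foot C (array([ 0.53934804, -0.02612253,  0.1049038 ]), [array([10.7, -9.3]), array([13.3,  8.7])])
prop top (array([ 0.41787315, -0.27878976,  0.13806302]), [array([-0.4,  0.2]), array([-0.5, -0.3])])
armtip (array([ 0.3068172 , -0.25912718,  0.07849444]), [array([-0.5,  0.3]), array([-0.7, -0.5])])
propfootA (array([ 0.44188031, -0.32084289,  0.00383563]), [array([-0.6,  0.3]), array([-0.8, -0.5])])
knob top via scene (np.float64(-0.014794454246576461), np.float64(-0.010171050324683278)) side (np.float64(-0.054645608445071644), np.float64(-0.014387290819119936))
```

Run:
```python
from h import *
crop('scene0',275,180,365,250,8,'c_blk')
crop('side0',300,165,360,210,10,'c_blk2')
crop('scene0',215,165,255,230,9,'c_pr')
crop('side0',310,275,390,340,8,'c_pr2')
```

```text
(no output)
```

View pics/c_blk.png

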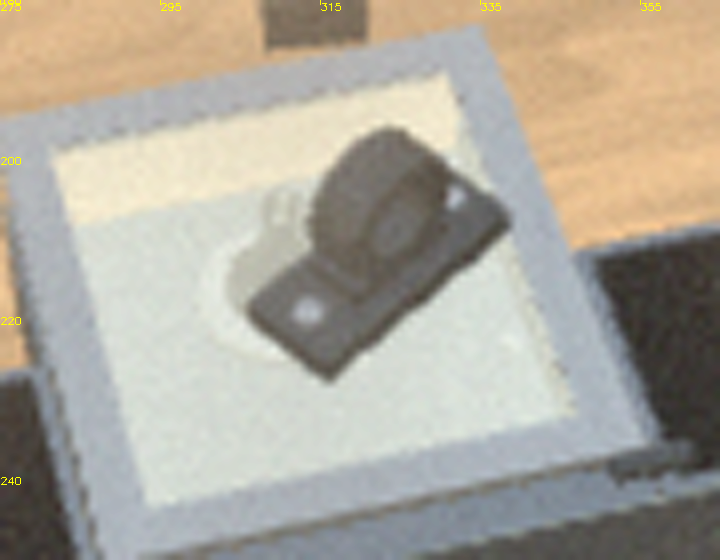

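View pics/c_blk2.png

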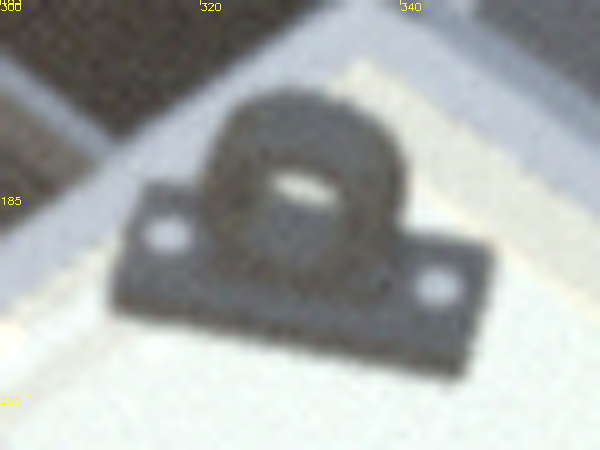

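View pics/c_pr.png

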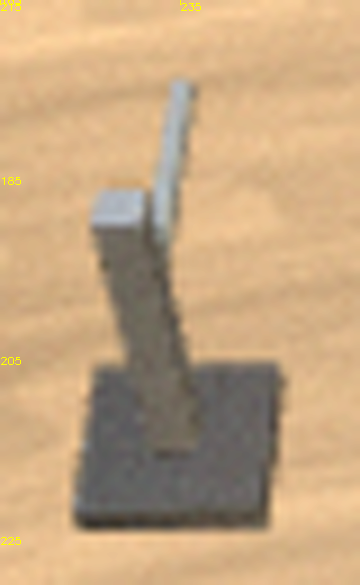

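View pics/c_pr2.png

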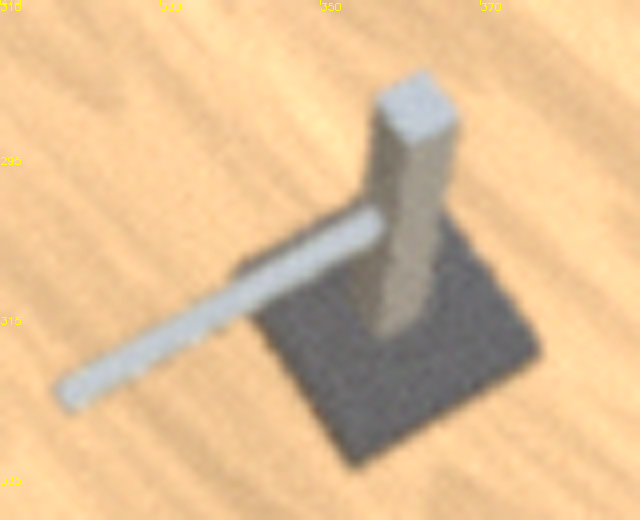

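```bash
cat > fit2.py <<'E'
from h import *
S=cam('scene');D=cam('side')
L=[(S,242.3,234,5,-220,110),(S,249.3,265,125,-220,110),(S,382.3,204.3,5,220,110),(S,396,234,125,220,110),
(D,399.3,246.7,5,-220,110),(D,428.3,223.3,125,-220,110),(D,286,162.3,5,220,110),(D,314,144,125,220,110),
(S,274.3,195,-110,-100,116),(S,335,183.3,-110,100,116),(D,281,203.3,-110,100,116),(D,334,246.7,-110,-100,116)]
def T(p,q): 
    c,s=np.cos(p[2]),np.sin(p[2]); return np.array([p[0]+c*q[0]-s*q[1],p[1]+s*q[0]+c*q[1],q[2]])
f=lambda p:np.concatenate([proj(l[0],T(p,np.array(l[3:])/1000))[0]-l[1:3] for l in L])
r=least_squares(f,[.65,0,0],loss='soft_l1');u=r.x
if __name__=='__main__':
  print(u);print(np.round(f(u).reshape(-1,2),1))
  h=[tri([(S,p),(D,q)]) for p,q in [((332.1,204.6),(316.8,188.5)),((313.5,218.75),(343.7,193.7))]]
  print(h); d=h[0][0]-h[1][0]; print('block mid',(h[0][0]+h[1][0])/2,'yaw of foot y axis - 90deg',np.degrees(np.arctan2(d[1],d[0]))-90,np.linalg.norm(d))
  pa=lambda x,y:(215+x/9,165+y/9); pb=lambda x,y:(310+x/8,275+y/8)
  for n,p,q in [('top center',(120,207),(418,108)),('tip',(182,88),(68,392)),('arm root',(162,238),(372,222)),('foot near',(75,515),None),('foot c (x+,y-)',(80,515),(540,340)),]:
    if q: print(n,tri([(S,pa(*p)),(D,pb(*q))]))
  # overlay
  for n,c in (('scene',S),('side',D)):
    im=cv2.imread(f'pics/{n}0.png'); k=2 ; im=cv2.resize(im,None,fx=3,fy=3,interpolation=cv2.INTER_CUBIC)
    def poly(pts,col):
        q=proj(c,[T(u,np.array(p)/1000) for p in pts])*3+1
        cv2.polylines(im,[np.round(q).astype(int)],True,col,1)
    for s in (1,-1):
        for z in (110,0): poly([(5,100*s,z),(5,220*s,z),(125,220*s,z),(125,100*s,z)],(0,255,0))
    poly([(-110,-100,116),(-110,100,116),(105,100,116),(105,-100,116)],(0,0,255))
    poly([(-105,-100,50),(-105,100,50),(105,100,50),(105,-100,50)],(255,0,255))
    x,y=(660,480) if n=='scene' else (800,400)
    cv2.imwrite(f'pics/ov_{n}.png',im[y:y+440,x:x+600])
E
python3 fit2.py
```

```text
[ 0.56455655 -0.0438574   0.02422493]
[[-2.3 -1.3]
 [-3.5  2.2]
 [ 0.1 -1. ]
 [ 0.8 -0. ]
 [ 0.9  2.4]
 [ 0.9 -1. ]
 [-1.5 -1.9]
 [-0.2 -1.9]
 [-1.1 -0.3]
 [-0.2 -0.5]
 [-0.3 -2.1]
 [-1.1 -1.2]]
[(array([0.5486365 , 0.01750148, 0.12695343]), [array([-0.7,  0.6]), array([-0.8, -0.6])]), (array([ 0.58874057, -0.04828834,  0.12832865]), [array([-0.4,  0.3]), array([-0.5, -0.3])])]
block mid [ 0.56868854 -0.01539343  0.12764104] yaw of foot y axis - 90deg 31.36559415160515 0.07706184986142196
top center (array([ 0.41586308, -0.28074346,  0.13581957]), [array([-0.6,  0.3]), array([-0.8, -0.5])])
tip (array([ 0.30602018, -0.25721739,  0.07829746]), [array([-0.5,  0.3]), array([-0.7, -0.5])])
arm root (array([ 0.39757979, -0.27700356,  0.09417458]), [array([-2.4,  1.3]), array([-3.2, -2.1])])
foot c (x+,y-) (array([ 0.44341406, -0.31948891,  0.00782853]), [array([-0.6,  0.3]), array([-0.8, -0.5])])
```

View pics/ov_scene.png

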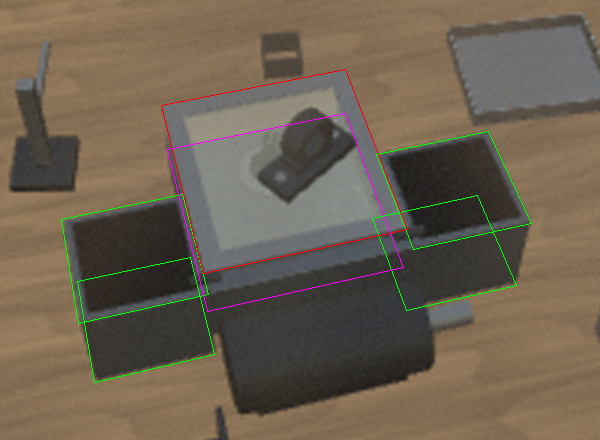

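View pics/ov_side.png

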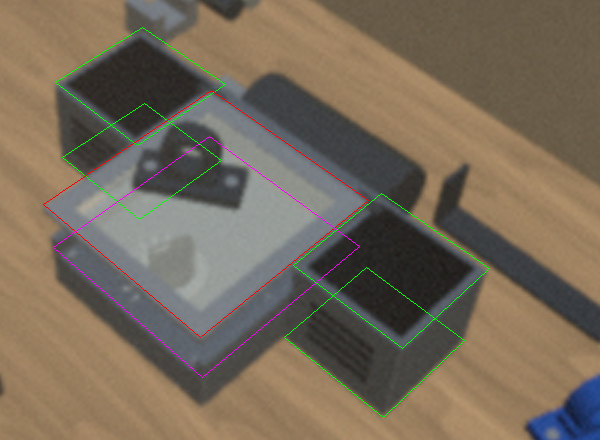

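```bash
cat >> h.py <<'E'
def goal(x,y,z,jaw,verbose=True):
    "jaw yaw deg world; prints shift in tool axes and twist options"
    s=arm.get_state(); R=Ro.from_euler('xyz',s['ee_rot']).as_matrix()
    d=R.T@(np.array([x,y,z])-s['eef_pos'])
    zt=R[:,2]; cur=np.degrees(np.arctan2(zt[1],zt[0]))
    out=[]
    for k in (0,180):
        dpsi=(jaw+k-cur+180)%360-180
        out.append(round(-dpsi,1)) # twist about tool x (down) is minus yaw
    print('t %.2f'%s['t'],'pos',np.round(s['eef_pos'],4),'jaw %.1f'%cur,'q',np.round(s['q'],2),'F',np.round(s['force'],1),'w %.4f'%s['width'])
    print('d',np.round(d,4),'twist',out)
E
python3 - <<'E'
from h import *
s=arm.get_state();print(Ro.from_euler('xyz',s['ee_rot']).as_matrix().round(3))
goal(.5687,-.0154,.25,31.4)
E
```

```text
[[-0.     0.973 -0.23 ]
 [-0.001 -0.23  -0.973]
 [-1.     0.     0.001]]
t 0.15 pos [0.155  0.6566 0.2368] jaw -103.3 q [ 1.63  0.36  0.01 -0.   -1.22 -0.29] F [-0.8  0.4  0.8] w 0.0876
d [-0.0124  0.557   0.5589] twist [np.float64(-134.7), np.float64(45.3)]
```

>>> jog_arm(motion=[{"dx": -0.05, "dy": 0.557, "dz": 0.559, "twist": 45}, {"dx": -0.05, "dy": 0.557, "dz": 0.559, "twist": 45}, {"dx": -0.05, "dy": 0.557, "dz": 0.559, "twist": 45}, {"dx": -0.05, "dy": 0.557, "dz": 0.559, "twist": 45}, {"dx": -0.05, "dy": 0.557, "dz": 0.559, "twist": 45}, {"dx": -0.05, "dy": 0.557, "dz": 0.559, "twist": 45}, {"dx": -0.05, "dy": 0.557, "dz": 0.559, "twist": 45}, {"dx": -0.05, "dy": 0.557, "dz": 0.559, "twist": 45}, {"dx": -0.05, "dy": 0.557, "dz": 0.559, "twist": 45}, {"dx": -0.05, "dy": 0.557, "dz": 0.559, "twist": 45}, {"dx": -0.05, "dy": 0.557, "dz": 0.559, "twist": 45}, {"dx": -0.05, "dy": 0.557, "dz": 0.559, "twist": 45}, {"dx": -0.05, "dy": 0.557, "dz": 0.559, "twist": 45}, {"dx": -0.05, "dy": 0.557, "dz": 0.559, "twist": 45}, {"dx": -0.05, "dy": 0.557, "dz": 0.559, "twist": 45}, {"dx": -0.05, "dy": 0.557, "dz": 0.559, "twist": 45}, {"dx": -0.05, "dy": 0.557, "dz": 0.559, "twist": 45}, {"dx": -0.05, "dy": 0.557, "dz": 0.559, "twist": 45}, {"dx": -0.05, "dy": 0.557, "dz": 0.559, "twist": 45}, {"dx": -0.05, "dy": 0.557, "dz": 0.559, "twist": 45}], gripper=0.0876, newtons=40)

```text
t: 1.82
eef_pos: [0.5711, -0.0203, 0.287]
ee_rot: [0.64, 1.569, -1.952]
force: [-0.2, 1.7, 0.5]
width: 0.0878
```

Run:
```python
from h import *
goal(.5687,-.0154,.164,31.4)
c,im=snap('wrist','w1'); print(cam('wrist')[1:])
```

```text
t 1.82 pos [ 0.5711 -0.0203  0.287 ] jaw -148.5 q [ 0.31  0.16 -0.14  0.   -1.27  0.24] F [-0.2  1.7  0.5] w 0.0878
d [ 0.123  -0.0056 -0.0007] twist [np.float64(-179.9), np.float64(0.1)]
(array([ 0.61068598, -0.08428441,  0.43394243]), array([[-0.85325711, -0.49884331, -0.15201202],
       [-0.52148717,  0.81723222,  0.24532148],
       [ 0.00185214,  0.28859462, -0.95744959]]))
```

View pics/w1.png

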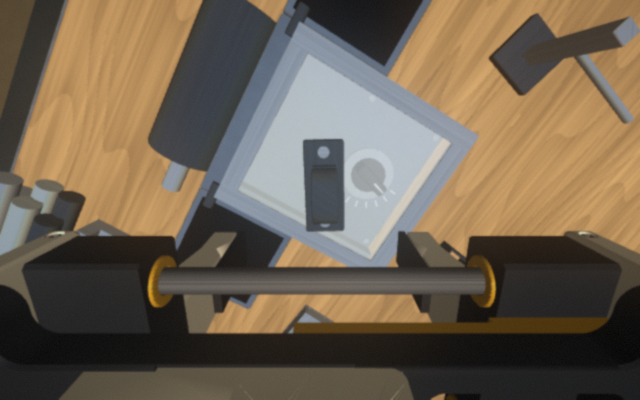

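Run:
```python
from h import *
W=cam('wrist');S=cam('scene');D=cam('side')
for p,o in [((323,152.5),[(S,(313.5,218.75)),(D,(343.7,193.7))]),((324.5,226),[(S,(332.1,204.6)),(D,(316.8,188.5))])]:
    print(onz(W,p,.13),tri([(W,p)]+o))
from fit2 import u,T
print(np.round(proj(W,[T(u,np.array(q)/1000) for q in [(-110,-100,116),(-110,100,116),(-45,0,94),(5,-100,110),(105,-100,116)]]),1))
crop('w1',220,60,480,270,3,'w1c')
```

```text
[ 0.5852158  -0.04704418  0.13      ] (array([ 0.58724472, -0.04784547,  0.12826074]), [array([-1.3, -2. ]), array([-0.4, -0.1]), array([-1. , -0.1])])
[0.54165262 0.02082261 0.13      ] (array([0.54584621, 0.018419  , 0.12804169]), [array([-2.1, -4.3]), array([-0.6, -0.4]), array([-1.8, -0.5])])
[[476.9 133.3]
 [373.  278.5]
 [369.7 178.7]
 [384.1  74.8]
 [296.7  17. ]]
```

View pics/w1c.png

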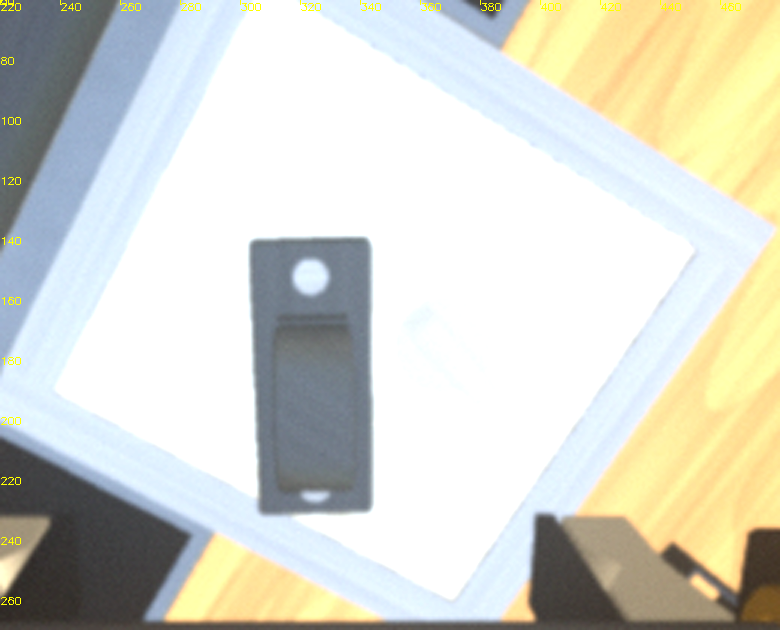

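Run:
```python
from h import *
W=cam('wrist')
a=onz(W,(323.2,139.5),.13);b=onz(W,(325.3,230.5),.13-.000)
print(a,b,(a+b)/2,np.degrees(np.arctan2(*(b-a)[1::-1]))-90,np.linalg.norm(a-b))
# edges
for p in [(303.3,140.5),(343.3,140),(307,231),(343.7,230)]: print(onz(W,p,.13))
# ring top midline z .186
a=onz(W,(324,168),.175);b=onz(W,(325,223),.175);print('ring',(a+b)/2)
goal(.566,-.0145,.166,31.4)
```

```text
[ 0.59188462 -0.05829989  0.13      ] [0.53810167 0.02491045 0.13      ] [ 0.56499315 -0.01669472  0.13      ] 32.876579133332484 0.09907858731118699
[ 0.60846357 -0.0470062   0.13      ]
[ 0.57435751 -0.06842465  0.13      ]
[0.55500957 0.03592402 0.13      ]
[0.52111327 0.01384832 0.13      ]
ring [ 0.56707231 -0.01945854  0.175     ]
t 1.87 pos [ 0.5698 -0.0183  0.2867] jaw -148.6 q [ 0.31  0.16 -0.15  0.   -1.27  0.24] F [ 0.3  0.  -0.7] w 0.0875
d [ 0.1207 -0.0052  0.0011] twist [np.float64(-180.0), np.float64(0.0)]
```

>>> jog_arm(motion=[{"dx": 0.03, "dy": -0.004, "dz": 0.0027, "twist": -1}, {"dx": 0.06, "dy": -0.004, "dz": 0.0027, "twist": -1}, {"dx": 0.09, "dy": -0.004, "dz": 0.0027, "twist": -1}, {"dx": 0.105, "dy": -0.004, "dz": 0.0027, "twist": -1}, {"dx": 0.115, "dy": -0.004, "dz": 0.0027, "twist": -1}, {"dx": 0.12, "dy": -0.004, "dz": 0.0027, "twist": -1}, {"dx": 0.12, "dy": -0.004, "dz": 0.0027, "twist": -1}, {"dx": 0.12, "dy": -0.004, "dz": 0.0027, "twist": -1}])

```text
t: 2.53
eef_pos: [0.5649, -0.0127, 0.1685]
ee_rot: [2.64, 1.57, 0.07]
force: [0.2, 0.1, 0.2]
width: 0.0877
```

Run:
```python
from h import *
goal(.5655,-.0165,.166,32.4)
snap('wrist','w2')
snap('side','s2'); crop('side0',270,140,470,290,1,'x'); crop('s2',250,100,420,240,4,'s2c')
```

```text
t 2.53 pos [ 0.5649 -0.0127  0.1685] jaw -147.2 q [ 0.32  0.23 -0.33  0.   -1.    0.25] F [0.2 0.1 0.2] w 0.0877
d [0.0025 0.0035 0.0015] twist [np.float64(-179.6), np.float64(0.4)]
```

View pics/w2.png

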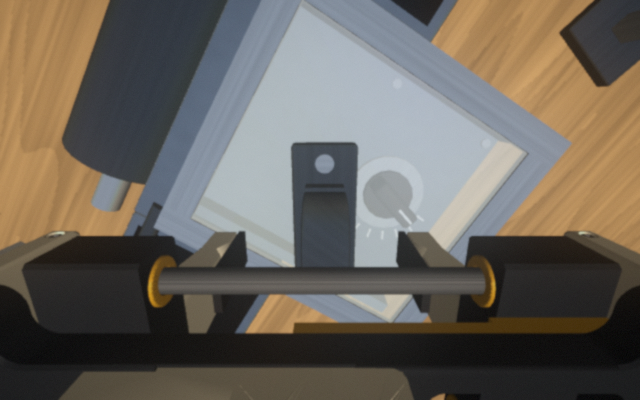

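View pics/s2c.png

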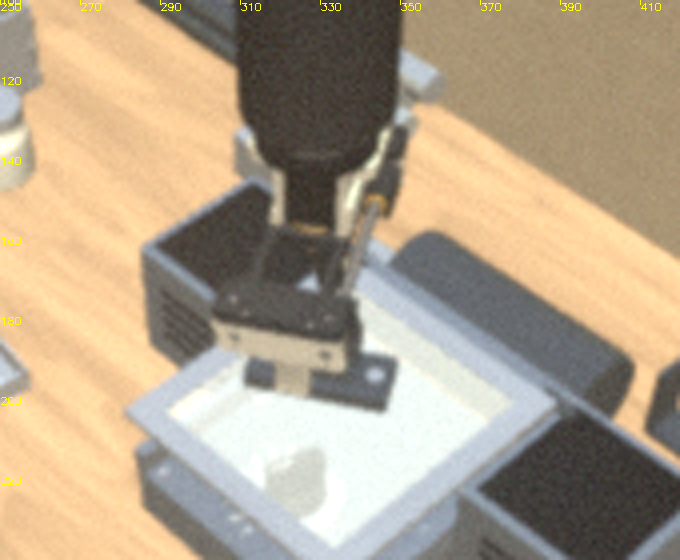

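Run:
```python
from h import *
D=cam('side');s=arm.get_state();R=Ro.from_euler('xyz',s['ee_rot']).as_matrix();p=s['eef_pos']
for k in (.045,-.045): print((proj(D,p+R[:,0]*.011+R[:,2]*k)-[250,100])*4)
for c in [(.5655,-.0165),(.5687,-.0154)]:
  for th in (np.radians(122.4),):
    d=np.array([np.cos(th),np.sin(th)]); n=np.array([-d[1],d[0]])
    print((proj(D,[[*(np.array(c)+s1*.05*d+s2*.021*n),.116] for s1 in(1,-1) for s2 in (1,-1)])-[250,100])*4)
```

```text
[[295.4525263  381.33230098]]
[[328.36592539 286.20667946]]
[[237.21376554 384.97828591]
 [253.99982042 341.58738567]
 [379.80999172 413.98539353]
 [393.35996008 369.2094155 ]]
[[239.66036595 381.72419372]
 [256.35775376 338.48848691]
 [382.03288461 410.62618287]
 [395.50410063 366.01286494]]
```

>>> jog_arm(motion=[{"dx": 0.002, "dy": 0.004, "dz": 0}, {"dx": 0.002, "dy": 0.004, "dz": 0}, {"dx": 0.002, "dy": 0.004, "dz": 0}])

```text
invalid input
```

>>> jog_arm(motion=[{"dx": 0}, {"dx": 0}, {"dx": 0}, {"dx": 0}, {"dx": 0}, {"dx": 0}], gripper=0, newtons=40)

```text
invalid input
```

Run:
```python
from h import *
goal(.5655,-.0165,.166,32.4)
```

```text
t 2.63 pos [ 0.5652 -0.0128  0.1689] jaw -147.3 q [ 0.32  0.23 -0.33  0.   -1.    0.25] F [ 0.1 -0.1  0.1] w 0.0879
d [0.0029 0.0033 0.0017] twist [np.float64(-179.7), np.float64(0.3)]
```

All four keys are needed in every row.

>>> jog_arm(motion=[{"dx": 0.002, "dy": 0.004, "dz": 0, "twist": 0}, {"dx": 0.002, "dy": 0.004, "dz": 0, "twist": 0}, {"dx": 0.002, "dy": 0.004, "dz": 0, "twist": 0}])

```text
t: 2.88
eef_pos: [0.5667, -0.0167, 0.1659]
ee_rot: [2.881, 1.57, 0.31]
force: [-0.5, 0.4, -1.0]
width: 0.0873
```

>>> jog_arm(motion=[{"dx": 0, "dy": 0, "dz": 0, "twist": 0}, {"dx": 0, "dy": 0, "dz": 0, "twist": 0}, {"dx": 0, "dy": 0, "dz": 0, "twist": 0}, {"dx": 0, "dy": 0, "dz": 0, "twist": 0}, {"dx": 0, "dy": 0, "dz": 0, "twist": 0}, {"dx": 0, "dy": 0, "dz": 0, "twist": 0}], gripper=0, newtons=40)

```text
t: 3.38
eef_pos: [0.5665, -0.0164, 0.1656]
ee_rot: [-0.826, 1.571, 2.886]
force: [-0.6, -0.1, 0.6]
width: 0.0533
```

Run:
```python
from h import *
goal(.5655,-.0165,.166,32.4)
```

```text
t 3.38 pos [ 0.5665 -0.0164  0.1656] jaw -147.3 q [ 0.32  0.24 -0.33 -0.   -1.    0.25] F [-0.6 -0.1  0.6] w 0.0533
d [-0.0004 -0.0005  0.0009] twist [np.float64(-179.7), np.float64(0.3)]
```

>>> jog_arm(motion=[{"dx": 0, "dy": 0, "dz": 0, "twist": 0}, {"dx": 0, "dy": 0, "dz": 0, "twist": 0}, {"dx": 0, "dy": 0, "dz": 0, "twist": 0}, {"dx": 0, "dy": 0, "dz": 0, "twist": 0}, {"dx": 0, "dy": 0, "dz": 0, "twist": 0}, {"dx": 0, "dy": 0, "dz": 0, "twist": 0}, {"dx": -0.005, "dy": 0, "dz": 0, "twist": 0}, {"dx": -0.02, "dy": 0, "dz": 0, "twist": 0}, {"dx": -0.03, "dy": 0, "dz": 0, "twist": 0}])

```text
t: 4.13
eef_pos: [0.5663, -0.0165, 0.196]
ee_rot: [-0.321, 1.57, -2.892]
force: [1.3, 0.2, -2.6]
width: 0.0235
```

Run:
```python
from h import *
goal(.4065,.2956,.16,-57)
c,_=snap('side','s3');crop('s3',250,80,420,240,4,'s3c')
```

```text
t 4.13 pos [ 0.5663 -0.0165  0.196 ] jaw -147.3 q [ 0.32  0.21 -0.29 -0.   -1.07  0.25] F [ 1.3  0.2 -2.6] w 0.0235
d [ 0.0361 -0.349  -0.0343] twist [np.float64(-90.3), np.float64(89.7)]
```

View pics/s3c.png

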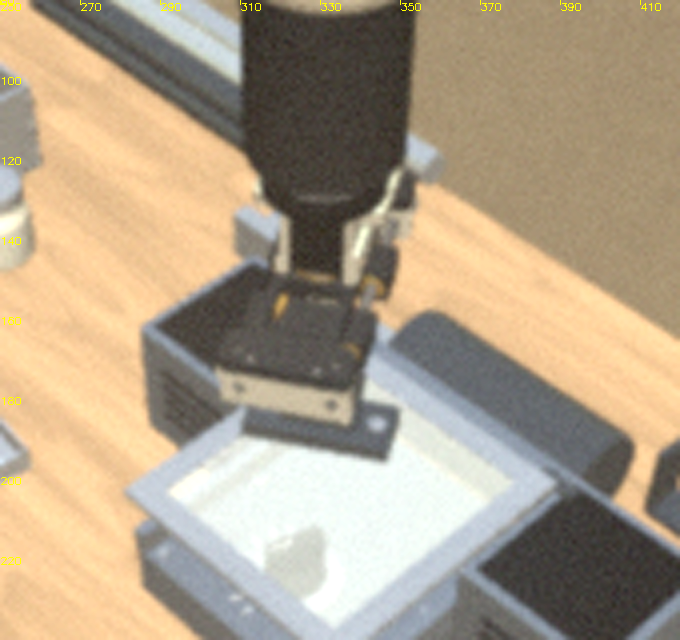

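>>> jog_arm(motion=[{"dx": 0, "dy": -0.02, "dz": -0.002, "twist": 0}, {"dx": 0, "dy": -0.05, "dz": -0.005, "twist": 0}, {"dx": 0, "dy": -0.09, "dz": -0.009, "twist": 0}, {"dx": 0, "dy": -0.13, "dz": -0.013, "twist": 0}, {"dx": 0, "dy": -0.17, "dz": -0.017, "twist": 0}, {"dx": 0, "dy": -0.21, "dz": -0.021, "twist": 0}, {"dx": 0, "dy": -0.25, "dz": -0.025, "twist": 0}, {"dx": 0, "dy": -0.29, "dz": -0.029, "twist": 0}, {"dx": 0.02, "dy": -0.32, "dz": -0.032, "twist": 0}, {"dx": 0.04, "dy": -0.34, "dz": -0.034, "twist": 0}, {"dx": 0.06, "dy": -0.349, "dz": -0.034, "twist": 0}, {"dx": 0.08, "dy": -0.349, "dz": -0.034, "twist": 0}, {"dx": 0.1, "dy": -0.349, "dz": -0.034, "twist": 0}, {"dx": 0.115, "dy": -0.349, "dz": -0.034, "twist": 0}, {"dx": 0.125, "dy": -0.349, "dz": -0.034, "twist": 0}, {"dx": 0.125, "dy": -0.349, "dz": -0.034, "twist": 0}, {"dx": 0.125, "dy": -0.349, "dz": -0.034, "twist": 0}])

```text
t: 5.6
eef_pos: [0.4066, 0.2955, 0.0706]
ee_rot: [0.684, 1.57, -1.886]
force: [-0.2, 0.4, -3.1]
width: 0.0231
```

Run:
```python
from h import *
goal(.4065,.2956,.0526,32.4)
c,_=snap('side','s4');crop('s4',150,80,320,240,4,'s4c')
S=cam('scene')
a=lambda o,x,y,k:(o[0]+x/k,o[1]+y/k)
print(np.mean([onz(S,a((220,160),*p,3),.022) for p in ((447,30),(585,14),(619,103),(475,122))],0))
print(np.mean([onz(c,a((180,140),*p,3),.022) for p in ((115,230),(38,122),(150,70),(231,165))],0))
```

```text
t 5.60 pos [0.4066 0.2955 0.0706] jaw -147.3 q [ 1.02  0.26 -0.58  0.   -0.74 -0.45] F [-0.2  0.4 -3.1] w 0.0231
d [ 0.018  -0.0002  0.    ] twist [np.float64(-179.7), np.float64(0.3)]
[0.41487816 0.29248224 0.022     ]
[0.40186521 0.28210301 0.022     ]
```

View pics/s4c.png

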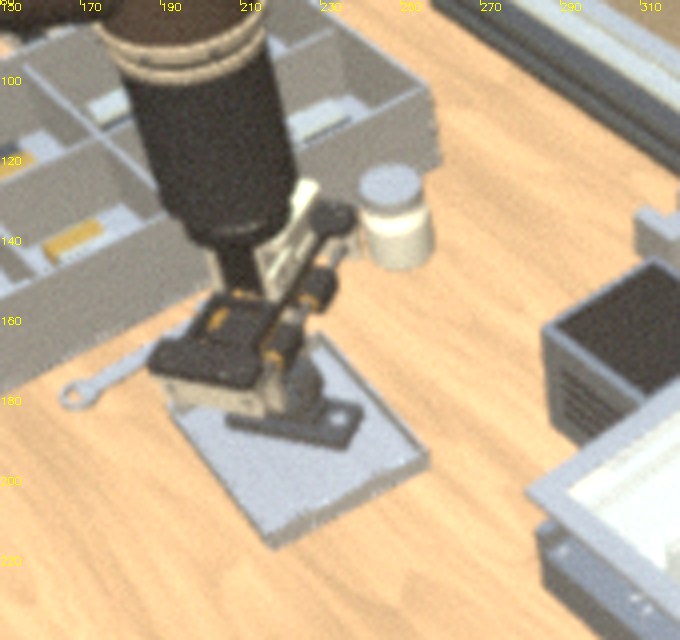

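>>> jog_arm(motion=[{"dx": 0.004, "dy": 0.003, "dz": 0.002, "twist": 0}, {"dx": 0.008, "dy": 0.005, "dz": 0.002, "twist": 0}, {"dx": 0.012, "dy": 0.005, "dz": 0.002, "twist": 0}, {"dx": 0.015, "dy": 0.005, "dz": 0.002, "twist": 0}, {"dx": 0.017, "dy": 0.005, "dz": 0.002, "twist": 0}, {"dx": 0.018, "dy": 0.005, "dz": 0.002, "twist": 0}, {"dx": 0.0185, "dy": 0.005, "dz": 0.002, "twist": 0}])

```text
t: 6.23
eef_pos: [0.4075, 0.2901, 0.0525]
ee_rot: [0.959, 1.57, -1.611]
force: [-4.6, -2.5, 12.0]
width: 0.0235
```

>>> jog_arm(motion=[{"dx": 0, "dy": 0, "dz": 0, "twist": 0}, {"dx": 0, "dy": 0, "dz": 0, "twist": 0}, {"dx": 0, "dy": 0, "dz": 0, "twist": 0}, {"dx": 0, "dy": 0, "dz": 0, "twist": 0}, {"dx": 0, "dy": 0, "dz": 0, "twist": 0}, {"dx": 0, "dy": 0, "dz": 0, "twist": 0}, {"dx": -0.02, "dy": 0, "dz": 0, "twist": 0}, {"dx": -0.06, "dy": 0, "dz": 0, "twist": 0}, {"dx": -0.1, "dy": 0, "dz": 0, "twist": 0}, {"dx": -0.14, "dy": 0, "dz": 0, "twist": 0}, {"dx": -0.18, "dy": 0, "dz": 0, "twist": 0}, {"dx": -0.2, "dy": 0, "dz": 0, "twist": 0}, {"dx": -0.2, "dy": 0, "dz": 0, "twist": 0}], gripper=0.0876)

```text
t: 7.32
eef_pos: [0.4093, 0.292, 0.2578]
ee_rot: [-2.873, 1.561, 0.841]
force: [1.1, 0.4, -0.6]
width: 0.0873
```

Run:
```python
from h import *
goal(.4165,-.2800,.26,-102)
c,_=snap('wrist','w5')
```

```text
t 7.32 pos [0.4093 0.292  0.2578] jaw -147.2 q [ 1.01  0.05 -0.33  0.   -1.17 -0.44] F [ 1.1  0.4 -0.6] w 0.0873
d [-0.0061  0.4849  0.3034] twist [np.float64(-45.2), np.float64(134.8)]
```

View pics/w5.png

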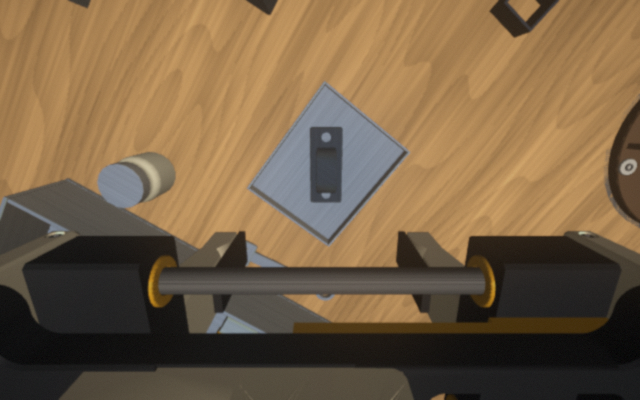

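>>> jog_arm(motion=[{"dx": 0, "dy": 0.035, "dz": 0.012, "twist": 0}, {"dx": 0, "dy": 0.07, "dz": 0.024, "twist": -5}, {"dx": 0, "dy": 0.11, "dz": 0.038, "twist": -10}, {"dx": 0, "dy": 0.145, "dz": 0.05, "twist": -15}, {"dx": 0, "dy": 0.18, "dz": 0.063, "twist": -20}, {"dx": 0, "dy": 0.215, "dz": 0.075, "twist": -25}, {"dx": 0, "dy": 0.25, "dz": 0.087, "twist": -30}, {"dx": 0, "dy": 0.283, "dz": 0.1, "twist": -35}, {"dx": 0, "dy": 0.31, "dz": 0.127, "twist": -40}, {"dx": 0, "dy": 0.335, "dz": 0.153, "twist": -45}, {"dx": 0, "dy": 0.36, "dz": 0.178, "twist": -45}, {"dx": 0, "dy": 0.385, "dz": 0.203, "twist": -45}, {"dx": 0, "dy": 0.41, "dz": 0.228, "twist": -45}, {"dx": 0, "dy": 0.435, "dz": 0.253, "twist": -45}, {"dx": 0, "dy": 0.46, "dz": 0.278, "twist": -45}, {"dx": 0, "dy": 0.485, "dz": 0.303, "twist": -45}, {"dx": 0, "dy": 0.485, "dz": 0.303, "twist": -45}, {"dx": 0, "dy": 0.485, "dz": 0.303, "twist": -45}, {"dx": 0, "dy": 0.485, "dz": 0.303, "twist": -45}])

```text
t: 8.95
eef_pos: [0.4142, -0.2815, 0.251]
ee_rot: [-1.751, 1.569, 2.746]
force: [-0.3, 0.5, 0.4]
width: 0.0879
```

Run:
```python
from h import *
goal(.4165,-.2800,.26,-102)
c,_=snap('wrist','w6')
print(proj(cam('wrist'),[[.416,-.2807,.14],[.306,-.257,.08],[.416,-.2807,.014]]))
```

```text
t 8.95 pos [ 0.4142 -0.2815  0.251 ] jaw -102.4 q [-0.2   0.06 -0.34 -0.   -1.17  1.56] F [-0.3  0.5  0.4] w 0.0879
d [-0.009  0.002 -0.002] twist [np.float64(-0.4), np.float64(179.6)]
[[321.18517567 194.64354388]
 [321.4503153  270.00754559]
 [321.30968385 167.24516137]]
```

View pics/w6.png

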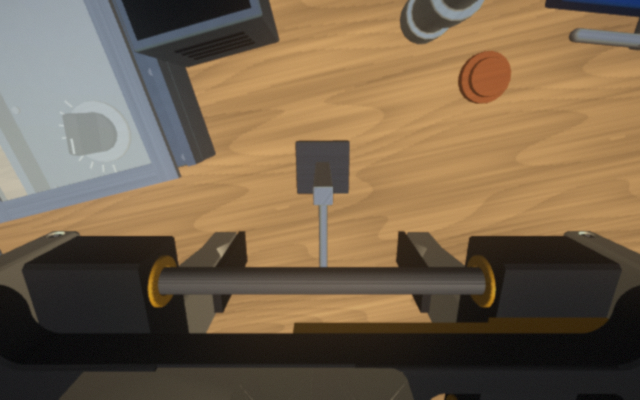

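>>> jog_arm(motion=[{"dx": 0.04, "dy": 0.001, "dz": -0.001, "twist": 0}, {"dx": 0.08, "dy": 0.001, "dz": -0.001, "twist": 0}, {"dx": 0.11, "dy": 0.001, "dz": -0.001, "twist": 0}, {"dx": 0.13, "dy": 0.001, "dz": -0.001, "twist": 0}, {"dx": 0.139, "dy": 0.001, "dz": -0.001, "twist": 0}, {"dx": 0.139, "dy": 0.001, "dz": -0.001, "twist": 0}, {"dx": 0.139, "dy": 0.001, "dz": -0.001, "twist": 0}])

```text
t: 9.58
eef_pos: [0.4167, -0.2803, 0.1137]
ee_rot: [0.525, 1.57, -1.258]
force: [0.2, 0.6, 0.4]
width: 0.0877
```

Run:
```python
from h import *
goal(.416,-.2805,.112,-102)
c,_=snap('wrist','w7')
c,_=snap('side','s7');crop('s7',290,230,400,340,5,'s7c')
```

```text
t 9.58 pos [ 0.4167 -0.2803  0.1137] jaw -102.2 q [-0.2   0.2  -0.53  0.   -0.84  1.56] F [0.2 0.6 0.4] w 0.0877
d [ 0.0017 -0.0007  0.0003] twist [np.float64(-0.2), np.float64(179.8)]
```

View pics/s7c.png

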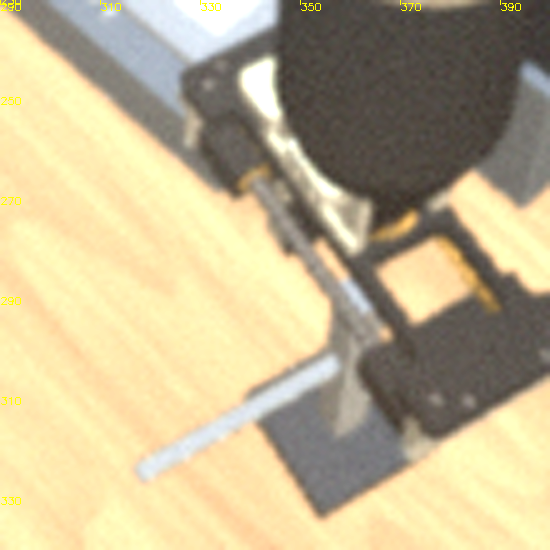

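View pics/w7.png

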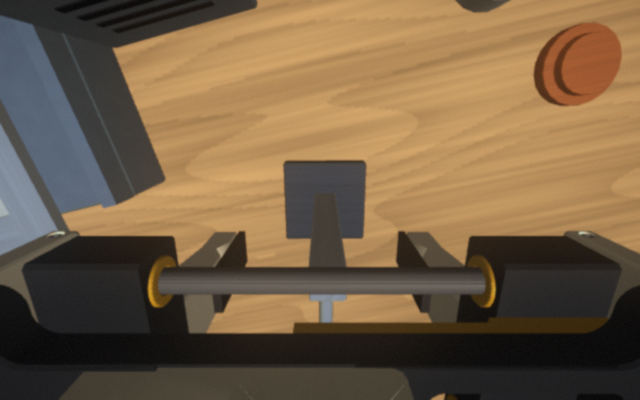

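>>> jog_arm(motion=[{"dx": 0, "dy": 0, "dz": 0, "twist": 0}, {"dx": 0, "dy": 0, "dz": 0, "twist": 0}, {"dx": 0, "dy": 0, "dz": 0, "twist": 0}, {"dx": 0, "dy": 0, "dz": 0, "twist": 0}, {"dx": 0, "dy": 0, "dz": 0, "twist": 0}, {"dx": 0, "dy": 0, "dz": 0, "twist": 0}, {"dx": 0, "dy": 0, "dz": 0, "twist": 0}, {"dx": 0, "dy": 0, "dz": 0, "twist": 0}, {"dx": 0, "dy": 0, "dz": 0, "twist": 0}, {"dx": 0, "dy": 0, "dz": 0, "twist": 0}, {"dx": 0, "dy": 0, "dz": 0, "twist": 0}, {"dx": 0, "dy": 0, "dz": 0, "twist": 0}, {"dx": 0, "dy": 0, "dz": 0, "twist": 0}, {"dx": 0, "dy": 0, "dz": 0, "twist": 0}], gripper=0, newtons=55)

```text
t: 10.85
eef_pos: [0.4157, -0.2807, 0.1128]
ee_rot: [-1.965, 1.57, 2.533]
force: [-0.1, 0.9, -2.2]
width: 0.0177
```

Run:
```python
from h import *
goal(.416,-.2805,.112,-102)
c,_=snap('wrist','w8')
```

```text
t 10.85 pos [ 0.4157 -0.2807  0.1128] jaw -102.3 q [-0.2   0.2  -0.53 -0.   -0.84  1.56] F [-0.1  0.9 -2.2] w 0.0177
d [ 0.0008  0.0003 -0.0003] twist [np.float64(-0.3), np.float64(179.7)]
```

View pics/w8.png

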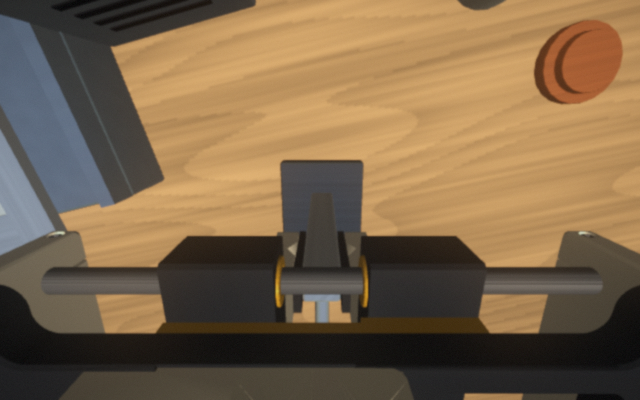

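Run:
```python
from h import *
from fit2 import u,T
D=cam('side');S=cam('scene')
print('discs',onz(D,(447,362),.01),onz(S,(168,243),.01),'fit',onz(D,(457,293),.15),onz(S,(179,233),.15))
p=T(u,np.array((-70,-240,125))/1000);print(p)
goal(*p,-178.6)
```

```text
discs [ 0.48021067 -0.49992402  0.01      ] [ 0.48672025 -0.49548455  0.01      ] fit [ 0.55286278 -0.4330771   0.15      ] [ 0.56703341 -0.42709476  0.15      ]
[ 0.5003905  -0.28548256  0.125     ]
t 10.90 pos [ 0.4156 -0.2807  0.1128] jaw -102.3 q [-0.2   0.2  -0.53 -0.   -0.84  1.56] F [-0.3 -0.4 -1.9] w 0.0175
d [-0.0123  0.0838 -0.0134] twist [np.float64(76.3), np.float64(-103.7)]
```

>>> jog_arm(motion=[{"dx": -0.006, "dy": 0, "dz": 0, "twist": 0}, {"dx": -0.0125, "dy": 0, "dz": 0, "twist": 3}, {"dx": -0.0125, "dy": 0, "dz": 0, "twist": 9}, {"dx": -0.0125, "dy": 0, "dz": 0, "twist": 15}, {"dx": -0.0125, "dy": 0, "dz": 0, "twist": 21}, {"dx": -0.0125, "dy": 0, "dz": 0, "twist": 28}, {"dx": -0.0125, "dy": 0, "dz": 0, "twist": 35}, {"dx": -0.0125, "dy": 0, "dz": 0, "twist": 42}, {"dx": -0.0125, "dy": 0, "dz": 0, "twist": 49}, {"dx": -0.0125, "dy": 0.008, "dz": -0.001, "twist": 56}, {"dx": -0.0125, "dy": 0.024, "dz": -0.004, "twist": 63}, {"dx": -0.0125, "dy": 0.042, "dz": -0.007, "twist": 70}, {"dx": -0.0125, "dy": 0.06, "dz": -0.01, "twist": 76}, {"dx": -0.0125, "dy": 0.075, "dz": -0.012, "twist": 76.3}, {"dx": -0.0125, "dy": 0.084, "dz": -0.0135, "twist": 76.3}, {"dx": -0.0125, "dy": 0.084, "dz": -0.0135, "twist": 76.3}, {"dx": -0.0125, "dy": 0.084, "dz": -0.0135, "twist": 76.3}])

```text
t: 12.32
eef_pos: [0.5003, -0.2852, 0.1249]
ee_rot: [-0.408, 1.569, 2.759]
force: [-0.1, 0.5, -5.7]
width: 0.0178
```

Run:
```python
from h import *
from fit2 import u,T
p=T(u,np.array((-70,-175,125))/1000);print(p)
goal(*p,-178.6)
c,_=snap('side','s9');crop('s9',270,150,450,310,4,'s9c')
```

```text
[ 0.49881604 -0.22050164  0.125     ]
t 12.32 pos [ 0.5003 -0.2852  0.1249] jaw -178.5 q [-0.18  0.3  -0.36 -0.   -0.92  0.2 ] F [-0.1  0.5 -5.7] w 0.0178
d [-0.     -0.0647 -0.0002] twist [np.float64(0.1), np.float64(-179.9)]
```

View pics/s9c.png

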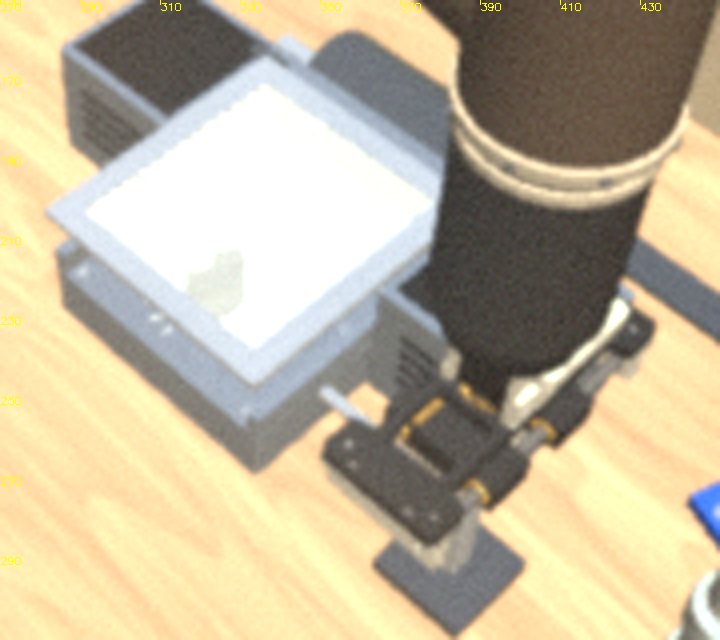

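Run:
```python
from h import *
from fit2 import u,T
D=cam('side')
for z in (.085,.092,.099): print((proj(D,[[.4975,-.1702,z]])-[270,150])*4)
print((proj(D,[T(u,np.array(q)/1000) for q in [(-70,-100,110),(-70,-100,70),(-105,-100,70)]])-[270,150])*4)
```

```text
[[322.50818755 396.55784187]]
[[323.12650397 390.36440738]]
[[323.75143957 384.10467109]]
[[296.35440888 350.68981078]
 [293.69263108 386.4581092 ]
 [255.68672181 418.08508579]]
```

>>> jog_arm(motion=[{"dx": 0, "dy": -0.02, "dz": 0, "twist": 0}, {"dx": 0, "dy": -0.04, "dz": 0, "twist": 0}, {"dx": 0, "dy": -0.055, "dz": 0, "twist": 0}, {"dx": 0, "dy": -0.065, "dz": 0, "twist": 0}, {"dx": 0, "dy": -0.065, "dz": 0, "twist": 0}, {"dx": 0, "dy": -0.065, "dz": 0, "twist": 0}, {"dx": -0.01, "dy": -0.065, "dz": 0, "twist": 0}, {"dx": -0.02, "dy": -0.065, "dz": 0, "twist": 0}, {"dx": -0.03, "dy": -0.065, "dz": 0, "twist": 0}, {"dx": -0.03, "dy": -0.065, "dz": 0, "twist": 0}])

```text
t: 13.2
eef_pos: [0.5008, -0.2214, 0.1586]
ee_rot: [2.853, 1.566, -0.264]
force: [1.3, 0.2, -5.9]
width: 0.0175
```

Run:
```python
from h import *
from fit2 import u,T
p=T(u,np.array((75,-175,233))/1000);print(p)
goal(*p,-178.6)
c,_=snap('side','s10');crop('s10',270,150,450,310,4,'s10c')
```

```text
[ 0.64377349 -0.21698937  0.233     ]
t 13.20 pos [ 0.5008 -0.2214  0.1586] jaw -178.6 q [-0.06  0.21 -0.38  0.   -0.97  0.08] F [ 1.3  0.2 -5.9] w 0.0175
d [-0.0738 -0.0008 -0.1434] twist [np.float64(0.0), np.float64(-180.0)]
```

View pics/s10c.png

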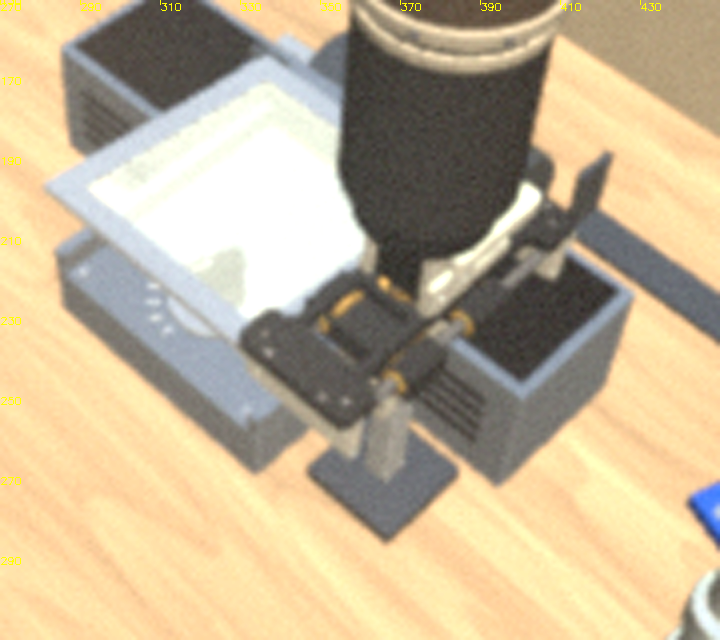

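>>> jog_arm(motion=[{"dx": -0.02, "dy": 0, "dz": 0, "twist": 0}, {"dx": -0.04, "dy": 0, "dz": 0, "twist": 0}, {"dx": -0.06, "dy": 0, "dz": 0, "twist": 0}, {"dx": -0.075, "dy": 0, "dz": 0, "twist": 0}, {"dx": -0.075, "dy": 0, "dz": -0.01, "twist": 0}, {"dx": -0.075, "dy": 0, "dz": -0.02, "twist": 0}, {"dx": -0.075, "dy": 0, "dz": -0.03, "twist": 0}, {"dx": -0.075, "dy": 0, "dz": -0.04, "twist": 0}, {"dx": -0.075, "dy": 0, "dz": -0.05, "twist": 0}, {"dx": -0.075, "dy": 0, "dz": -0.05, "twist": 0}])

```text
t: 14.08
eef_pos: [0.5514, -0.2192, 0.2291]
ee_rot: [0.092, 1.57, -3.024]
force: [-0.6, -0.3, -6.9]
width: 0.0179
```

Run:
```python
from h import *
from fit2 import u,T
p=T(u,np.array((75,-175,233))/1000);print(p)
goal(*p,-178.6)
snap('scene','a11');snap('side','s11');
crop('a11',200,40,440,280,3,'a11c');crop('s11',270,60,470,300,3,'s11c')
```

```text
[ 0.64377349 -0.21698937  0.233     ]
t 14.08 pos [ 0.5514 -0.2192  0.2291] jaw -178.6 q [-0.05  0.23 -0.19  0.   -1.15  0.07] F [-0.6 -0.3 -6.9] w 0.0179
d [-0.004   0.0002 -0.0924] twist [np.float64(0.0), np.float64(-180.0)]
```

View pics/a11c.png

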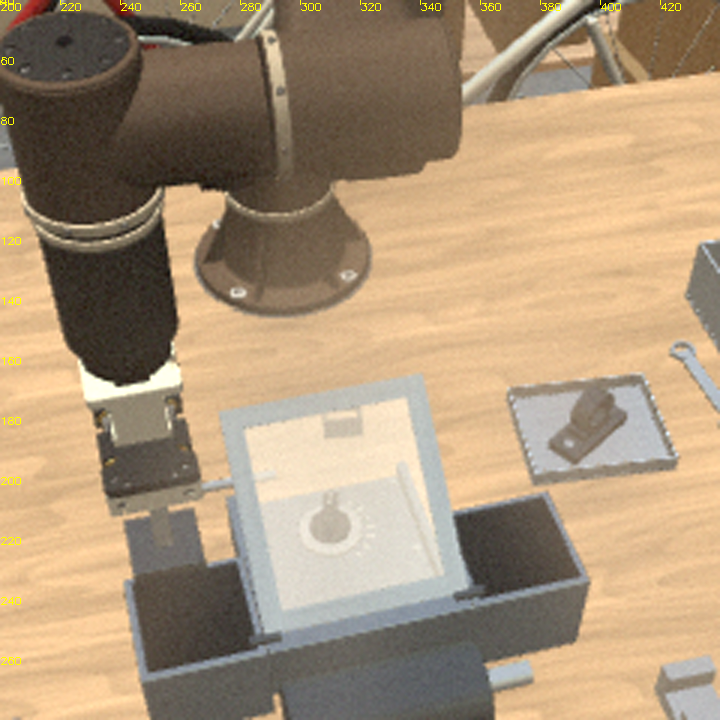

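View pics/s11c.png

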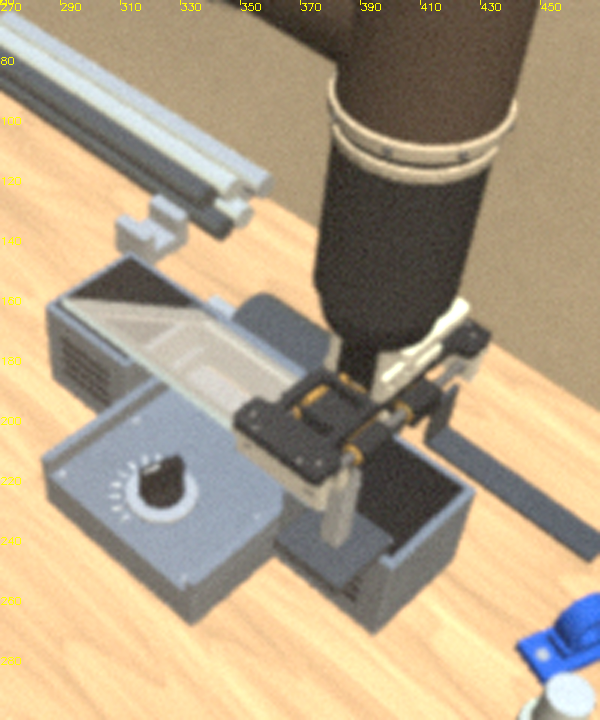

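>>> jog_arm(motion=[{"dx": -0.004, "dy": 0, "dz": 0, "twist": 0}, {"dx": -0.004, "dy": 0, "dz": -0.01, "twist": 0}, {"dx": -0.004, "dy": 0, "dz": -0.02, "twist": 0}, {"dx": -0.004, "dy": 0, "dz": -0.03, "twist": 0}, {"dx": -0.004, "dy": 0, "dz": -0.04, "twist": 0}, {"dx": -0.004, "dy": 0, "dz": -0.05, "twist": 0}, {"dx": -0.004, "dy": 0, "dz": -0.06, "twist": 0}, {"dx": -0.004, "dy": 0, "dz": -0.07, "twist": 0}, {"dx": -0.004, "dy": 0, "dz": -0.08, "twist": 0}, {"dx": -0.004, "dy": 0, "dz": -0.088, "twist": 0}, {"dx": -0.004, "dy": 0, "dz": -0.093, "twist": 0}, {"dx": -0.004, "dy": 0, "dz": -0.093, "twist": 0}, {"dx": -0.004, "dy": 0, "dz": -0.093, "twist": 0}])

```text
t: 15.27
eef_pos: [0.6423, -0.2169, 0.2342]
ee_rot: [-0.235, 1.57, 2.931]
force: [0.0, -0.3, -6.3]
width: 0.0174
```

Run:
```python
from h import *
from fit2 import u,T
p=T(u,np.array((75,-175,223))/1000);print(p)
goal(*p,-178.6)
snap('scene','a12');snap('side','s12');
crop('a12',200,40,440,280,3,'a12c');crop('s12',270,60,470,300,3,'s12c')
```

```text
[ 0.64377349 -0.21698937  0.223     ]
t 15.27 pos [ 0.6423 -0.2169  0.2342] jaw -178.6 q [-0.04  0.37  0.01 -0.   -1.22  0.06] F [ 0.  -0.3 -6.3] w 0.0174
d [ 0.0112  0.0001 -0.0015] twist [np.float64(0.0), np.float64(-180.0)]
```

View pics/a12c.png

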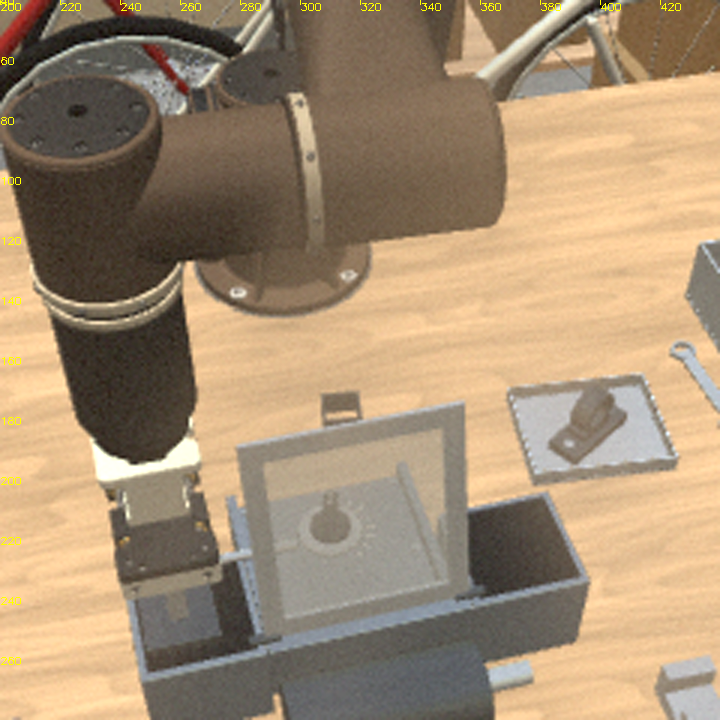

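View pics/s12c.png

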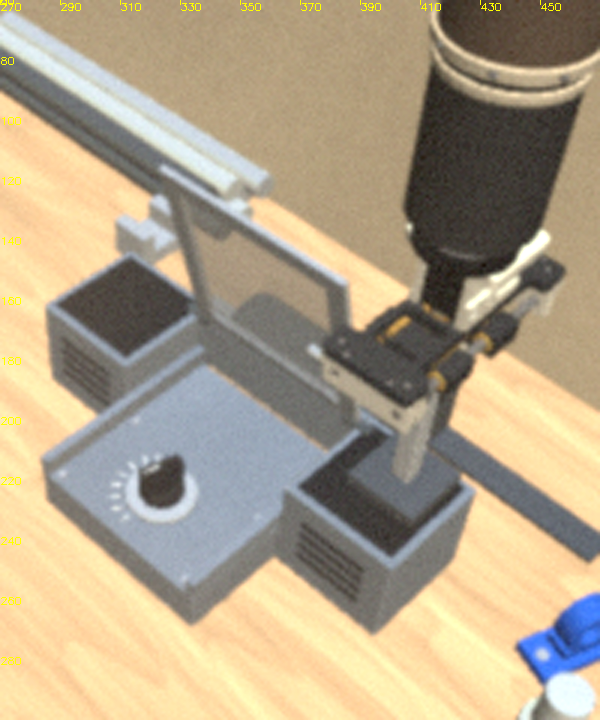

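>>> jog_arm(motion=[{"dx": 0.003, "dy": 0, "dz": 0, "twist": 0}, {"dx": 0.006, "dy": 0, "dz": 0, "twist": 0}, {"dx": 0.008, "dy": 0, "dz": 0, "twist": 0}, {"dx": 0.0095, "dy": 0, "dz": 0, "twist": 0}, {"dx": 0.0095, "dy": 0, "dz": 0, "twist": 0}])

```text
t: 15.78
eef_pos: [0.6418, -0.2169, 0.2245]
ee_rot: [-0.201, 1.57, 2.965]
force: [-0.9, 0.4, -7.3]
width: 0.0178
```

>>> jog_arm(motion=[{"dx": 0.001, "dy": 0, "dz": 0, "twist": 0}, {"dx": 0.002, "dy": 0, "dz": 0, "twist": 0}, {"dx": 0.002, "dy": 0, "dz": 0, "twist": 0}])

```text
t: 16.03
eef_pos: [0.6423, -0.217, 0.2231]
ee_rot: [2.502, 1.571, -0.615]
force: [-1.3, -0.5, -5.6]
width: 0.0179
```

>>> jog_arm(motion=[{"dx": 0.001, "dy": 0, "dz": 0, "twist": 0}, {"dx": 0.001, "dy": 0, "dz": 0, "twist": 0}])

```text
t: 16.2
eef_pos: [0.6424, -0.2172, 0.223]
ee_rot: [2.601, 1.57, -0.516]
force: [-1.8, -0.2, 1.2]
width: 0.0177
```

>>> jog_arm(motion=[{"dx": 0.001, "dy": 0, "dz": 0, "twist": 0}, {"dx": 0.001, "dy": 0, "dz": 0, "twist": 0}])

```text
t: 16.37
eef_pos: [0.6424, -0.2173, 0.223]
ee_rot: [2.595, 1.569, -0.522]
force: [-3.9, 0.6, 5.5]
width: 0.0173
```

>>> jog_arm(motion=[{"dx": 0, "dy": 0, "dz": 0, "twist": 0}, {"dx": 0, "dy": 0, "dz": 0, "twist": 0}, {"dx": 0, "dy": 0, "dz": 0, "twist": 0}, {"dx": 0, "dy": 0, "dz": 0, "twist": 0}, {"dx": 0, "dy": 0, "dz": 0, "twist": 0}, {"dx": 0, "dy": 0, "dz": 0, "twist": 0}, {"dx": 0, "dy": 0, "dz": 0, "twist": 0}, {"dx": 0, "dy": 0, "dz": 0, "twist": 0}, {"dx": 0, "dy": 0, "dz": 0, "twist": 0}], gripper=0.07)

```text
t: 17.12
eef_pos: [0.6423, -0.217, 0.221]
ee_rot: [1.27, 1.571, -1.847]
force: [0.6, 0.3, 0.8]
width: 0.0686
```

Run:
```python
from h import *
goal(.6438,-.217,.223,-178.6)
snap('scene','a13');snap('side','s13');
crop('a13',200,40,440,280,3,'a13c');crop('s13',270,60,470,300,3,'s13c')
```

```text
t 17.12 pos [ 0.6423 -0.217   0.221 ] jaw -178.6 q [-0.04  0.37 -0.    0.   -1.19  0.06] F [0.6 0.3 0.8] w 0.0686
d [-0.002   0.0001 -0.0015] twist [np.float64(0.0), np.float64(-180.0)]
```

View pics/a13c.png

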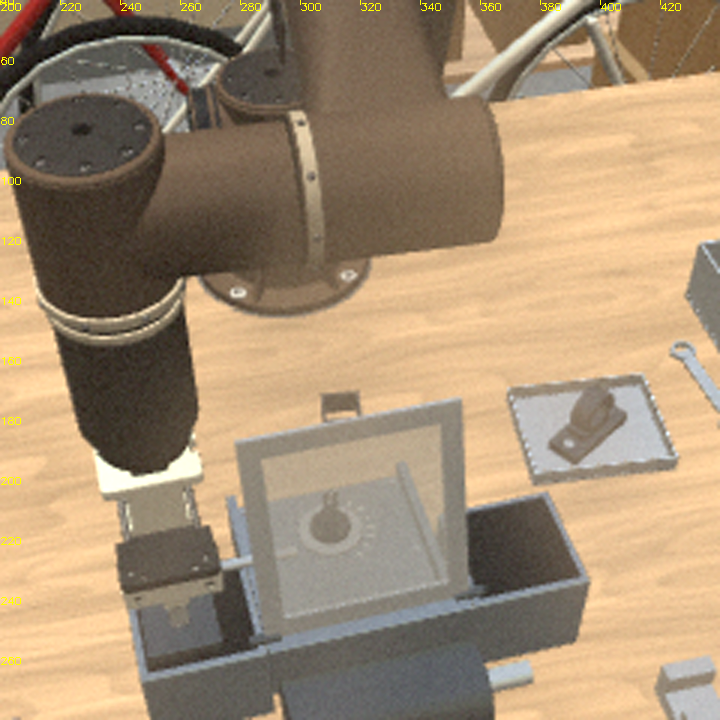

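View pics/s13c.png

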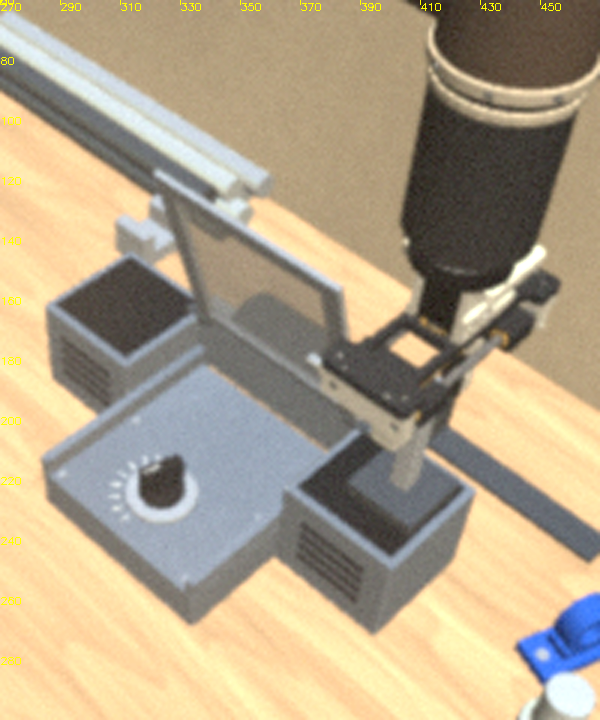

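>>> jog_arm(motion=[{"dx": -0.01, "dy": 0, "dz": 0, "twist": 0}, {"dx": -0.035, "dy": 0, "dz": 0, "twist": 0}, {"dx": -0.07, "dy": 0, "dz": 0, "twist": 0}, {"dx": -0.11, "dy": 0, "dz": 0, "twist": 0}, {"dx": -0.11, "dy": 0, "dz": 0.03, "twist": 0}, {"dx": -0.11, "dy": 0, "dz": 0.07, "twist": 0}, {"dx": -0.11, "dy": 0, "dz": 0.11, "twist": 0}, {"dx": -0.11, "dy": 0, "dz": 0.15, "twist": 0}, {"dx": -0.11, "dy": -0.03, "dz": 0.155, "twist": 0}, {"dx": -0.11, "dy": -0.07, "dz": 0.155, "twist": 0}, {"dx": -0.11, "dy": -0.11, "dz": 0.155, "twist": 0}, {"dx": -0.11, "dy": -0.15, "dz": 0.155, "twist": 0}, {"dx": -0.11, "dy": -0.17, "dz": 0.155, "twist": 0}, {"dx": -0.11, "dy": -0.17, "dz": 0.155, "twist": 0}, {"dx": -0.11, "dy": -0.17, "dz": 0.155, "twist": 0}])

```text
t: 18.47
eef_pos: [0.4831, -0.0499, 0.3321]
ee_rot: [-3.02, 1.569, 0.149]
force: [0.4, 0.0, 0.0]
width: 0.0704
```

Run:
```python
from h import *
from fit2 import u,T
p=T(u,np.array((-45,0,80))/1000);print(p)
goal(*p,-178.6)
W,_=snap('wrist','w14');snap('side','s14');
print(proj(cam('wrist'),[[*p[:2],.094]]))
crop('w14',200,60,460,270,3,'w14c');crop('s14',270,60,470,300,3,'s14c')
```

```text
[ 0.51956975 -0.04494742  0.08      ]
t 18.47 pos [ 0.4831 -0.0499  0.3321] jaw -178.4 q [ 0.3  -0.01 -0.23  0.   -1.35 -0.28] F [0.4 0.  0. ] w 0.0704
d [ 0.2522 -0.0039 -0.0362] twist [np.float64(0.2), np.float64(-179.8)]
[[293.4433267  172.21227401]]
```

View pics/w14c.png

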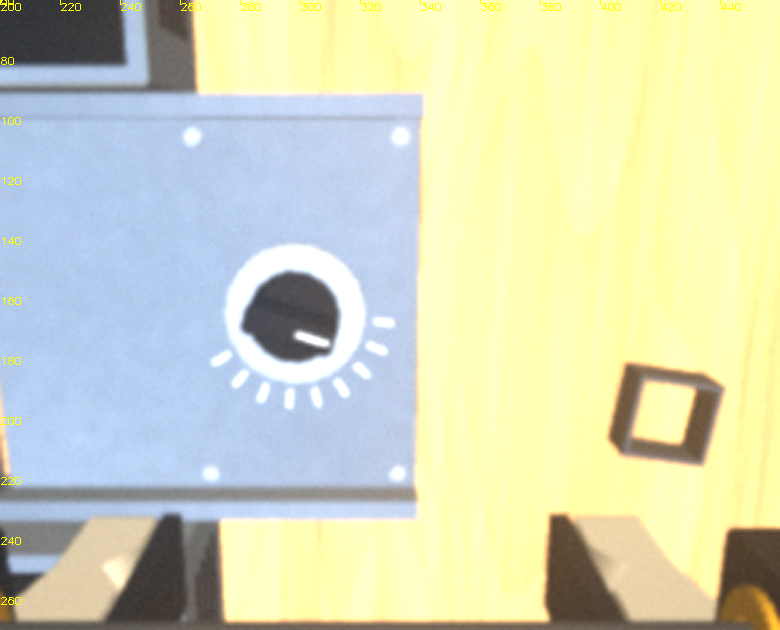

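View pics/s14c.png

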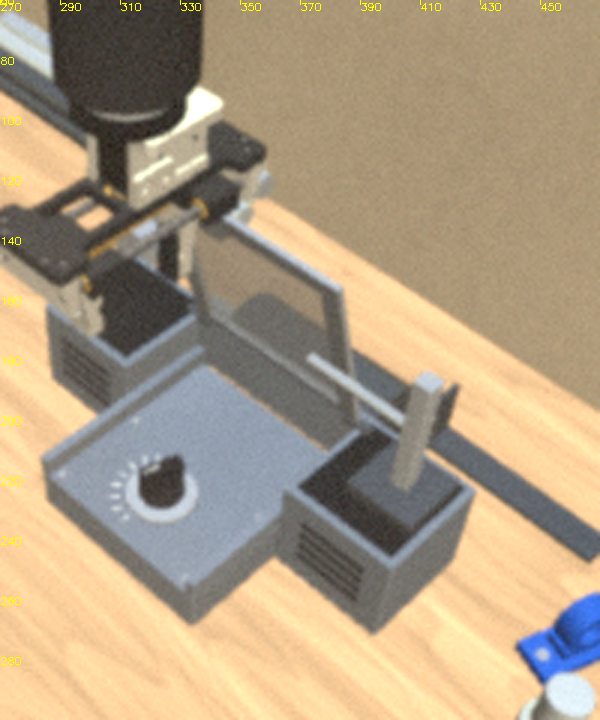

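Run:
```python
from h import *
im=cv2.imread('pics/w14.png')[135:195,265:335].astype(float)
im=255*np.clip((im-15)/90,0,1)**.6
im=cv2.resize(im.astype(np.uint8),None,fx=10,fy=10,interpolation=cv2.INTER_CUBIC)
cv2.imwrite('pics/w14k.png',im)
W=cam('wrist')
a=onz(W,(298.5,171),.094);b=onz(W,(309.5,174.7),.094);print(a,b,np.degrees(np.arctan2(*(b-a)[1::-1])))
```

```text
[ 0.51292719 -0.04673791  0.094     ] [ 0.49841527 -0.04213291  0.094     ] 162.39447285995757
```

View pics/w14k.png

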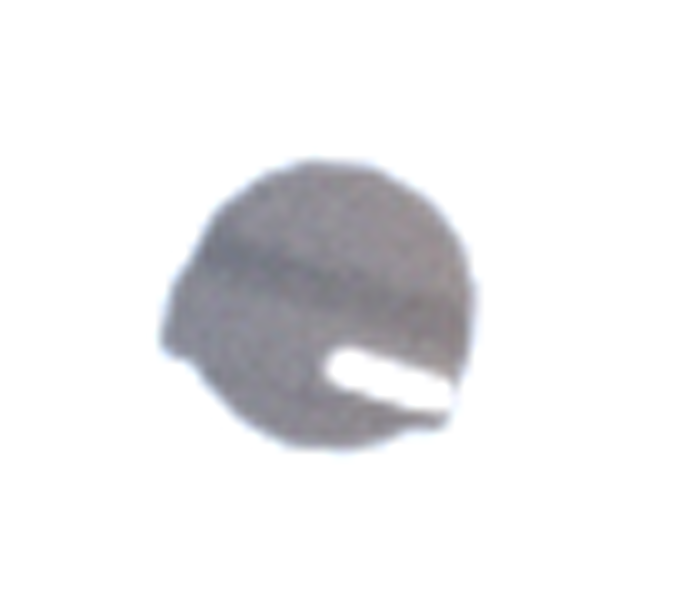

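>>> jog_arm(motion=[{"dx": 0, "dy": 0, "dz": 0, "twist": -7}, {"dx": 0, "dy": 0, "dz": 0, "twist": -14}, {"dx": 0, "dy": 0, "dz": 0, "twist": -21}, {"dx": 0, "dy": 0, "dz": 0, "twist": -28}, {"dx": 0.01, "dy": 0, "dz": 0, "twist": -35}, {"dx": 0.03, "dy": 0, "dz": 0, "twist": -42}, {"dx": 0.05, "dy": 0, "dz": 0, "twist": -49}, {"dx": 0.08, "dy": 0, "dz": -0.01, "twist": -56}, {"dx": 0.11, "dy": -0.001, "dz": -0.02, "twist": -63}, {"dx": 0.14, "dy": -0.002, "dz": -0.03, "twist": -70.8}, {"dx": 0.17, "dy": -0.0024, "dz": -0.0357, "twist": -70.8}, {"dx": 0.18, "dy": -0.0024, "dz": -0.0357, "twist": -70.8}, {"dx": 0.18, "dy": -0.0024, "dz": -0.0357, "twist": -70.8}, {"dx": 0.18, "dy": -0.0024, "dz": -0.0357, "twist": -70.8}])

```text
t: 19.73
eef_pos: [0.5188, -0.0484, 0.1516]
ee_rot: [-0.393, 1.57, -2.276]
force: [0.6, 0.1, 0.6]
width: 0.0702
```

Run:
```python
from h import *
goal(.5187,-.0465,.08,-107.6)
W,_=snap('wrist','w15');snap('side','s15');W=cam('wrist')
print(W[1],proj(W,[[.5187,-.0465,.094]]))
crop('w15',200,60,460,270,3,'w15c');crop('s15',230,60,450,300,3,'s15c')
```

```text
t 19.73 pos [ 0.5188 -0.0484  0.1516] jaw -107.9 q [ 0.28  0.18 -0.44  0.   -0.94  0.97] F [0.6 0.1 0.6] w 0.0702
d [ 0.0716 -0.0006 -0.0019] twist [np.float64(-0.3), np.float64(179.7)]
[ 0.59343765 -0.07141348  0.30055286] [[320.62891505 218.50910573]]
```

View pics/w15c.png

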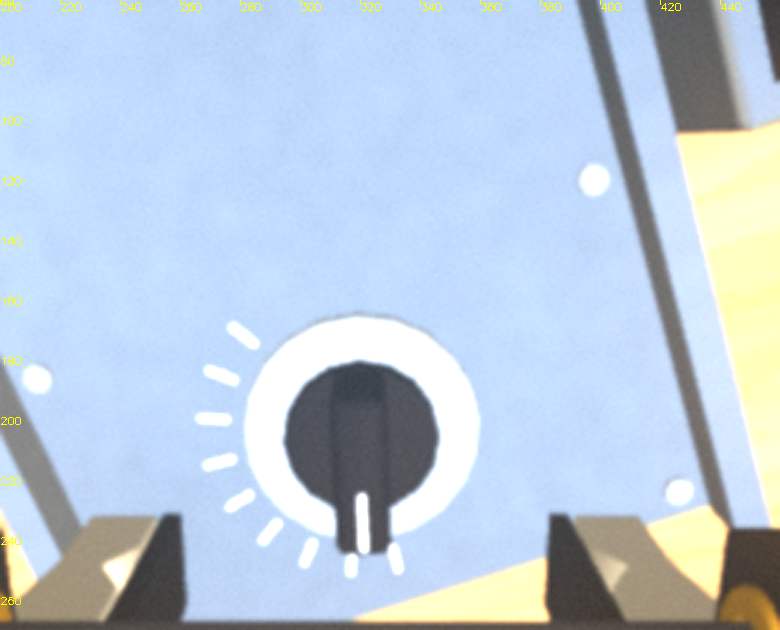

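View pics/s15c.png

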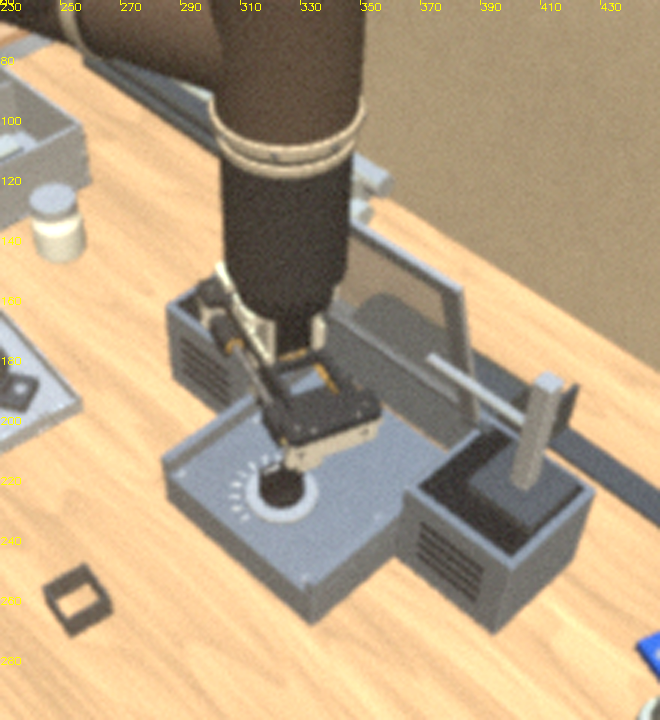

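Run:
```python
from h import *
W=cam('wrist')
b=onz(W,(321,243.7),.094);m=onz(W,(320,185),.094);print(b,m)
d=np.array([np.cos(np.radians(162.4)),np.sin(np.radians(162.4))])
print('c from near end',b[:2]-.021*d)
# ring (white) ellipse at deck z~.05: extents rows 165..240?, cols 281.5..359.5 
for z in (.05,.053): print(z,[onz(W,p,z)[:2].round(4) for p in ((320.3,165),(320.8,239.5),(281.5,203),(359.8,203))])
```

```text
[ 0.4992112  -0.04051374  0.094     ] [ 0.54314947 -0.05390892  0.094     ]
c from near end [ 0.51922821 -0.04686351]
0.05 [array([ 0.549 , -0.0558]), array([ 0.4832, -0.035 ]), array([ 0.5272, -0.0128]), array([ 0.5061, -0.0786])]
0.053 [array([ 0.5496, -0.056 ]), array([ 0.4845, -0.0355]), array([ 0.528 , -0.0135]), array([ 0.5072, -0.0785])]
```

>>> jog_arm(motion=[{"dx": 0.02, "dy": 0, "dz": -0.001, "twist": 0}, {"dx": 0.04, "dy": 0, "dz": -0.001, "twist": 0}, {"dx": 0.06, "dy": 0, "dz": -0.001, "twist": 0}, {"dx": 0.071, "dy": 0, "dz": -0.001, "twist": 0}, {"dx": 0.071, "dy": 0, "dz": -0.001, "twist": 0}, {"dx": 0.071, "dy": 0, "dz": -0.001, "twist": 0}])

```text
t: 20.33
eef_pos: [0.5197, -0.0466, 0.0814]
ee_rot: [1.919, 1.569, 0.038]
force: [0.0, -0.5, 0.1]
width: 0.0702
```

>>> jog_arm(motion=[{"dx": 0, "dy": 0, "dz": 0, "twist": 0}, {"dx": 0, "dy": 0, "dz": 0, "twist": 0}, {"dx": 0, "dy": 0, "dz": 0, "twist": 0}, {"dx": 0, "dy": 0, "dz": 0, "twist": 0}, {"dx": 0, "dy": 0, "dz": 0, "twist": 0}, {"dx": 0, "dy": 0, "dz": 0, "twist": 0}, {"dx": 0, "dy": 0, "dz": 0, "twist": 0}, {"dx": 0, "dy": 0, "dz": 0, "twist": 0}, {"dx": 0, "dy": 0, "dz": 0, "twist": 0}, {"dx": 0, "dy": 0, "dz": 0, "twist": 0}, {"dx": 0, "dy": 0, "dz": 0, "twist": 0}, {"dx": 0, "dy": 0, "dz": 0, "twist": 0}], gripper=0, newtons=15)

```text
t: 21.33
eef_pos: [0.5186, -0.0472, 0.08]
ee_rot: [-0.628, 1.57, -2.509]
force: [-0.4, -6.0, 2.3]
width: 0.0141
```

Run:
```python
from h import *
goal(.5187,-.0465,.08,-107.6); print(arm.get_state()['moment'])
```

```text
t 21.33 pos [ 0.5186 -0.0472  0.08  ] jaw -107.8 q [ 0.29  0.27 -0.53  0.   -0.77  0.97] F [-0.4 -6.   2.3] w 0.0141
d [-0.     -0.0001 -0.0007] twist [np.float64(-0.2), np.float64(179.8)]
[-2.03089266  0.41192911 -0.04307854]
```

>>> jog_arm(motion=[{"dx": 0, "dy": 0, "dz": 0.0005, "twist": 5}, {"dx": 0, "dy": 0, "dz": 0.0005, "twist": 11}, {"dx": 0, "dy": 0, "dz": 0.0005, "twist": 17}, {"dx": 0, "dy": 0, "dz": 0.0005, "twist": 23}, {"dx": 0, "dy": 0, "dz": 0.0005, "twist": 29}, {"dx": 0, "dy": 0, "dz": 0.0005, "twist": 35}, {"dx": 0, "dy": 0, "dz": 0.0005, "twist": 40}, {"dx": 0, "dy": 0, "dz": 0.0005, "twist": 40}])

```text
t: 22.0
eef_pos: [0.518, -0.0479, 0.08]
ee_rot: [-0.02, 1.569, -2.605]
force: [-2.6, -5.7, 3.1]
width: 0.0137
```

Run:
```python
from h import *
goal(.5187,-.0465,.08,-107.6); print(arm.get_state()['moment'])
snap('side','s16');snap('scene','a16');crop('s16',230,60,450,300,3,'s16c')
```

```text
t 22.00 pos [ 0.518  -0.0479  0.08  ] jaw -148.1 q [ 0.29  0.27 -0.53  0.   -0.78  0.27] F [-2.6 -5.7  3.1] w 0.0137
d [-0.     -0.0008 -0.0013] twist [np.float64(-40.5), np.float64(139.5)]
[-2.22205153  0.71812321 -0.07149622]
```

View pics/s16c.png

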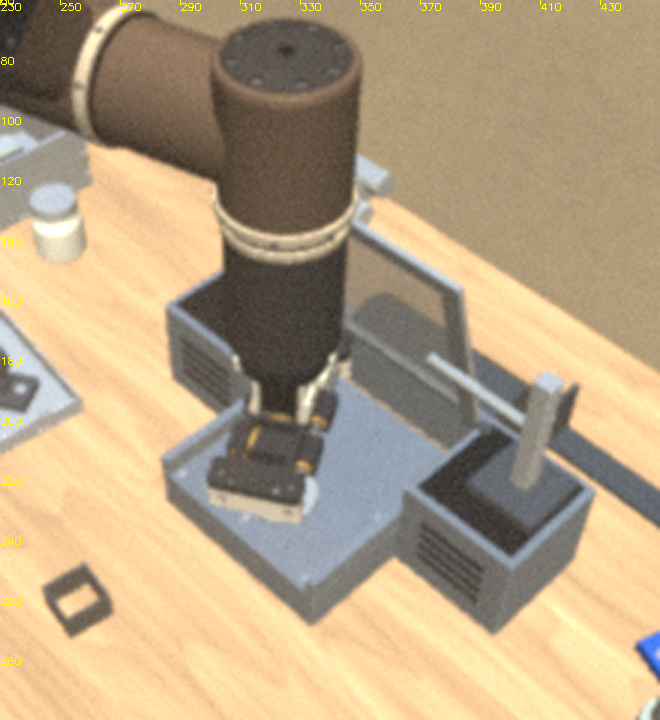

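>>> jog_arm(motion=[{"dx": 0, "dy": 0.0005, "dz": 0.0005, "twist": 6}, {"dx": 0, "dy": 0.0005, "dz": 0.0005, "twist": 12}, {"dx": 0, "dy": 0.0005, "dz": 0.0005, "twist": 18}, {"dx": 0, "dy": 0.0005, "dz": 0.0005, "twist": 24}, {"dx": 0, "dy": 0.0005, "dz": 0.0005, "twist": 30}, {"dx": 0, "dy": 0.0005, "dz": 0.0005, "twist": 36}, {"dx": 0, "dy": 0.0005, "dz": 0.0005, "twist": 42}, {"dx": 0, "dy": 0.0005, "dz": 0.0005, "twist": 45}, {"dx": 0, "dy": 0.0005, "dz": 0.0005, "twist": 45}])

```text
t: 22.85
eef_pos: [0.5172, -0.0481, 0.08]
ee_rot: [0.372, 1.568, -2.997]
force: [-5.6, -1.6, 6.3]
width: 0.0139
```

Run:
```python
from h import *
goal(.5187,-.0465,.08,-107.6); print(arm.get_state()['moment'])
```

```text
t 22.85 pos [ 0.5172 -0.0481  0.08  ] jaw 167.0 q [ 0.29  0.27 -0.53 -0.   -0.78 -0.51] F [-5.6 -1.6  6.3] w 0.0139
d [-0.     -0.0019 -0.0011] twist [np.float64(-85.4), np.float64(94.6)]
[-0.59394327  2.02594198 -0.05906635]
```

>>> jog_arm(motion=[{"dx": 0, "dy": 0, "dz": 0.0006, "twist": 6}, {"dx": 0, "dy": 0, "dz": 0.0006, "twist": 12}, {"dx": 0, "dy": 0, "dz": 0.0006, "twist": 18}, {"dx": 0, "dy": 0, "dz": 0.0006, "twist": 24}, {"dx": 0, "dy": 0, "dz": 0.0006, "twist": 30}, {"dx": 0, "dy": 0, "dz": 0.0006, "twist": 34}, {"dx": 0, "dy": 0, "dz": 0.0006, "twist": 34}])

```text
t: 23.43
eef_pos: [0.5165, -0.0477, 0.08]
ee_rot: [0.851, 1.568, -3.112]
force: [-6.3, 0.1, 6.8]
width: 0.0139
```

Run:
```python
from h import *
goal(.5187,-.0465,.08,-107.6); print(arm.get_state()['moment'])
```

```text
t 23.43 pos [ 0.5165 -0.0477  0.08  ] jaw 132.9 q [ 0.29  0.27 -0.53 -0.   -0.78 -1.11] F [-6.3  0.1  6.8] w 0.0139
d [-0.     -0.0024 -0.0006] twist [np.float64(-119.5), np.float64(60.5)]
[-0.01650659  2.18395242 -0.06698253]
```

>>> jog_arm(motion=[{"dx": 0, "dy": 0, "dz": 0, "twist": 2}, {"dx": 0, "dy": 0, "dz": 0, "twist": 4}, {"dx": 0, "dy": 0, "dz": 0, "twist": 4}])

```text
t: 23.68
eef_pos: [0.5165, -0.0477, 0.08]
ee_rot: [0.904, 1.568, -3.127]
force: [-6.7, -0.3, 7.6]
width: 0.0137
```

Run:
```python
from h import *
goal(.5187,-.0465,.08,-107.6); print(arm.get_state()['moment'])
```

```text
t 23.68 pos [ 0.5165 -0.0477  0.08  ] jaw 129.1 q [ 0.29  0.27 -0.53 -0.   -0.78 -1.17] F [-6.7 -0.3  7.6] w 0.0137
d [-0.0001 -0.0025 -0.0005] twist [np.float64(-123.3), np.float64(56.7)]
[0.16183951 2.25386692 0.01464753]
```

>>> jog_arm(motion=[{"dx": 0, "dy": 0, "dz": 0, "twist": 2}, {"dx": 0, "dy": 0, "dz": 0, "twist": 4}, {"dx": 0, "dy": 0, "dz": 0, "twist": 4}])

```text
t: 23.93
eef_pos: [0.5166, -0.0476, 0.0799]
ee_rot: [0.989, 1.568, -3.11]
force: [-5.4, 0.3, 6.3]
width: 0.0147
```

Run:
```python
from h import *
goal(.5187,-.0465,.08,-107.6); print(arm.get_state()['moment'])
```

```text
t 23.93 pos [ 0.5166 -0.0476  0.0799] jaw 125.1 q [ 0.29  0.27 -0.53 -0.   -0.78 -1.24] F [-5.4  0.3  6.3] w 0.0147
d [-0.0001 -0.0023 -0.0003] twist [np.float64(-127.3), np.float64(52.7)]
[0.36488537 2.08471785 0.45717018]
```

>>> jog_arm(motion=[{"dx": 0, "dy": 0, "dz": 0, "twist": 2}, {"dx": 0, "dy": 0, "dz": 0, "twist": 4}, {"dx": 0, "dy": 0, "dz": 0, "twist": 4}])

```text
t: 24.18
eef_pos: [0.5167, -0.0475, 0.0799]
ee_rot: [1.057, 1.568, -3.112]
force: [-5.4, 1.0, 5.8]
width: 0.0159
```

Run:
```python
from h import *
goal(.5187,-.0465,.08,-107.6); print(arm.get_state()['moment'])
```

```text
t 24.18 pos [ 0.5167 -0.0475  0.0799] jaw 121.1 q [ 0.29  0.27 -0.53 -0.   -0.78 -1.31] F [-5.4  1.   5.8] w 0.0159
d [-0.0001 -0.0023 -0.0002] twist [np.float64(-131.3), np.float64(48.7)]
[0.41074895 1.96543458 0.47932799]
```

>>> jog_arm(motion=[{"dx": 0, "dy": 0, "dz": 0, "twist": -2}, {"dx": 0, "dy": 0, "dz": 0, "twist": -4}, {"dx": 0, "dy": 0, "dz": 0, "twist": -4}])

```text
t: 24.43
eef_pos: [0.5169, -0.0474, 0.0799]
ee_rot: [0.8, 1.569, 2.988]
force: [-5.9, 1.9, 4.7]
width: 0.0143
```

>>> jog_arm(motion=[{"dx": 0, "dy": 0, "dz": 0, "twist": 0}, {"dx": 0, "dy": 0, "dz": 0, "twist": 0}, {"dx": 0, "dy": 0, "dz": 0, "twist": 0}, {"dx": 0, "dy": 0, "dz": 0, "twist": 0}, {"dx": 0, "dy": 0, "dz": 0, "twist": 0}, {"dx": 0, "dy": 0, "dz": 0, "twist": 0}, {"dx": -0.02, "dy": 0, "dz": 0, "twist": 0}, {"dx": -0.05, "dy": 0, "dz": 0, "twist": 0}, {"dx": -0.07, "dy": 0, "dz": 0, "twist": 0}, {"dx": -0.07, "dy": 0, "dz": 0, "twist": 0}], gripper=0.06)

```text
t: 25.27
eef_pos: [0.5207, -0.0474, 0.1544]
ee_rot: [-2.077, 1.564, 0.109]
force: [1.2, 0.3, -0.2]
width: 0.0602
```

Run:
```python
from h import *
goal(.5187,-.0465,.08,-107.6); print(arm.get_state()['moment'])
snap('wrist','w17');snap('side','s17')
crop('w17',200,60,460,270,3,'w17c');crop('s17',230,60,450,300,3,'s17c')
```

```text
t 25.27 pos [ 0.5207 -0.0474  0.1544] jaw 125.3 q [ 0.29  0.18 -0.44  0.   -0.94 -1.24] F [ 1.2  0.3 -0.2] w 0.0602
d [0.0744 0.0016 0.0021] twist [np.float64(-127.1), np.float64(52.9)]
[ 0.10119337 -0.26559077  0.04082962]
```

View pics/w17c.png

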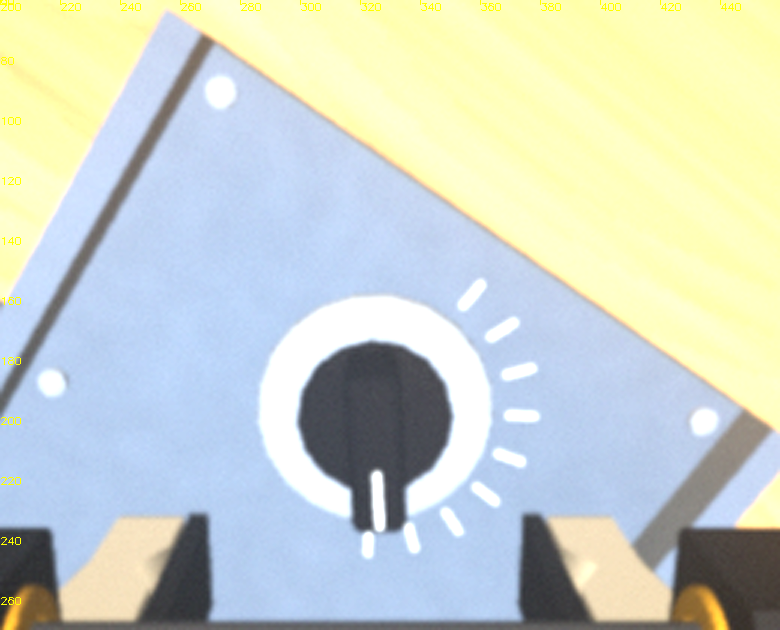

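View pics/s17c.png

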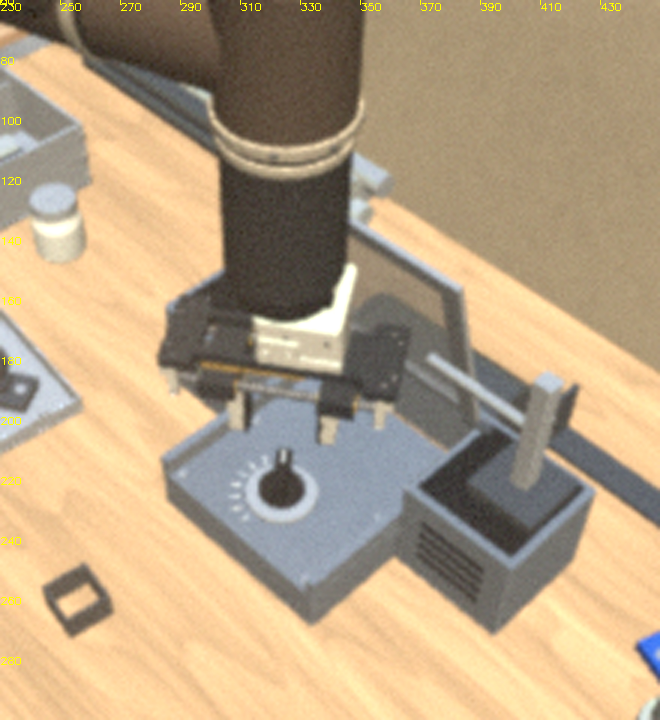

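Run:
```python
from h import *
W=cam('wrist')
P=lambda x,y,z:onz(W,(200+x/3,60+y/3),z)[:2]
ang=lambda v:np.degrees(np.arctan2(v[1],v[0]))
# ticks (deck ~.05): inner/outer ends
for a,b in [((369,535),(367,556)),((410,528),(415,548)),((446,512),(460,533)),((462,306),(483,284))]:
    print('tick',ang(P(*b,.051)-P(*a,.051)))
print('pointer',ang(P(380,528,.094)-P(376,474,.094)))
print('bar',ang(P(380,532,.094)-P(373,378,.094)), ang(P(405,528,.094)-P(400,400,.094)),ang(P(353,528,.094)-P(347,400,.094)))
c=(P(375,295,.051)+P(375,522,.051))/2;print('c',c)
for b in ((367,556),(415,548),(460,533),(483,284)): print(ang(P(*b,.051)-c))
```

```text
tick 30.31683578033571
tick 48.95473588867127
tick 67.92777868897403
tick 172.78649623695898
pointer 39.40145401145823
bar 37.89709535194795 38.02645043205003 37.476247985809046
c [ 0.51484279 -0.04567761]
32.35856626618178
51.198351631811256
69.41791858391039
176.6274233239457
```

>>> jog_arm(motion=[{"dx": 0.02, "dy": 0.002, "dz": 0.002, "twist": -2}, {"dx": 0.045, "dy": 0.002, "dz": 0.002, "twist": -2.5}, {"dx": 0.065, "dy": 0.002, "dz": 0.002, "twist": -2.5}, {"dx": 0.074, "dy": 0.002, "dz": 0.002, "twist": -2.5}, {"dx": 0.074, "dy": 0.002, "dz": 0.002, "twist": -2.5}])

```text
t: 25.78
eef_pos: [0.5132, -0.0477, 0.0733]
ee_rot: [1.13, 1.565, -2.925]
force: [0.3, 0.2, -0.8]
width: 0.0598
```

>>> jog_arm(motion=[{"dx": 0, "dy": 0, "dz": 0, "twist": 0}, {"dx": 0, "dy": 0, "dz": 0, "twist": 0}, {"dx": 0, "dy": 0, "dz": 0, "twist": 0}, {"dx": 0, "dy": 0, "dz": 0, "twist": 0}, {"dx": 0, "dy": 0, "dz": 0, "twist": 0}, {"dx": 0, "dy": 0, "dz": 0, "twist": 0}, {"dx": 0, "dy": 0, "dz": 0, "twist": 0}, {"dx": 0, "dy": 0, "dz": 0, "twist": 0}, {"dx": 0, "dy": 0, "dz": 0, "twist": 0}, {"dx": 0, "dy": 0, "dz": 0, "twist": 0}, {"dx": 0, "dy": 0, "dz": 0, "twist": 2}, {"dx": 0, "dy": 0, "dz": 0, "twist": 4}, {"dx": 0, "dy": 0, "dz": 0, "twist": 5}, {"dx": 0, "dy": 0, "dz": 0, "twist": 5}], gripper=0, newtons=30)

```text
t: 26.95
eef_pos: [0.5162, -0.0476, 0.0764]
ee_rot: [-2.696, 1.569, -0.554]
force: [3.1, -4.7, -1.4]
width: 0.0149
```

Run:
```python
from h import *
goal(.5187,-.0465,.08,-107.6); print(arm.get_state()['moment'])
```

```text
t 26.95 pos [ 0.5162 -0.0476  0.0764] jaw 122.8 q [ 0.29  0.27 -0.54  0.   -0.76 -1.29] F [ 3.1 -4.7 -1.4] w 0.0149
d [-0.0036 -0.0027 -0.0005] twist [np.float64(-129.6), np.float64(50.4)]
[-1.54328941 -1.29470606  0.8568089 ]
```

>>> jog_arm(motion=[{"dx": 0, "dy": 0, "dz": 0, "twist": -3}, {"dx": 0, "dy": 0, "dz": 0, "twist": -4}, {"dx": 0, "dy": 0, "dz": 0, "twist": -4}])

```text
t: 27.2
eef_pos: [0.5161, -0.0476, 0.0764]
ee_rot: [-2.666, 1.569, -0.452]
force: [3.5, -5.6, -1.4]
width: 0.0142
```

>>> jog_arm(motion=[{"dx": 0, "dy": 0, "dz": 0, "twist": 0}, {"dx": 0, "dy": 0, "dz": 0, "twist": 0}, {"dx": 0, "dy": 0, "dz": 0, "twist": 0}, {"dx": 0, "dy": 0, "dz": 0, "twist": 0}, {"dx": 0, "dy": 0, "dz": 0, "twist": 0}, {"dx": 0, "dy": 0, "dz": 0, "twist": 0}, {"dx": -0.02, "dy": 0, "dz": 0, "twist": 0}, {"dx": -0.05, "dy": 0, "dz": 0, "twist": 0}, {"dx": -0.08, "dy": 0, "dz": 0, "twist": 0}, {"dx": -0.12, "dy": 0.02, "dz": 0, "twist": 0}, {"dx": -0.16, "dy": 0.03, "dz": 0, "twist": 0}, {"dx": -0.18, "dy": 0.03, "dz": 0, "twist": 0}, {"dx": -0.18, "dy": 0.03, "dz": 0, "twist": 0}, {"dx": -0.18, "dy": 0.03, "dz": 0, "twist": 0}], gripper=0.06)

```text
t: 28.37
eef_pos: [0.4918, -0.065, 0.2578]
ee_rot: [-1.919, 1.567, 0.293]
force: [-0.1, 1.5, -0.4]
width: 0.06
```

Run:
```python
from h import *
goal(.5187,-.0465,.08,-107.6)
snap('side','s18');snap('scene','a18')
W,_=snap('wrist','w18');crop('w18',230,100,400,250,4,'w18c')
```

```text
t 28.37 pos [ 0.4918 -0.065   0.2578] jaw 126.7 q [ 0.27  0.04 -0.34 -0.   -1.18 -1.2 ] F [-0.1  1.5 -0.4] w 0.0600
d [ 0.178  -0.0319 -0.001 ] twist [np.float64(-125.7), np.float64(54.3)]
```

View pics/s18.png

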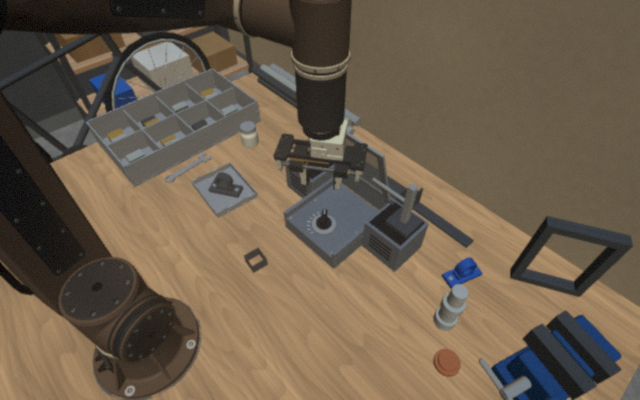

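View pics/a18.png

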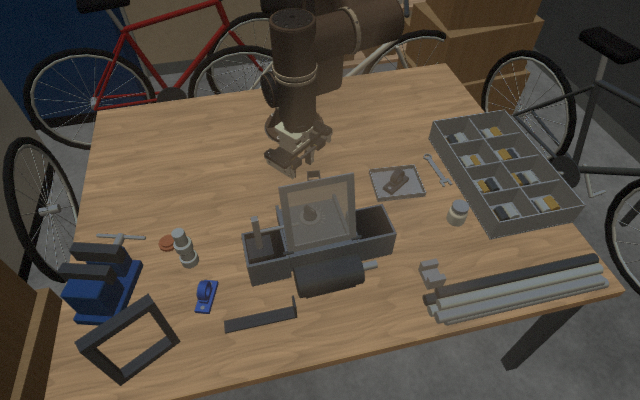

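View pics/w18c.png

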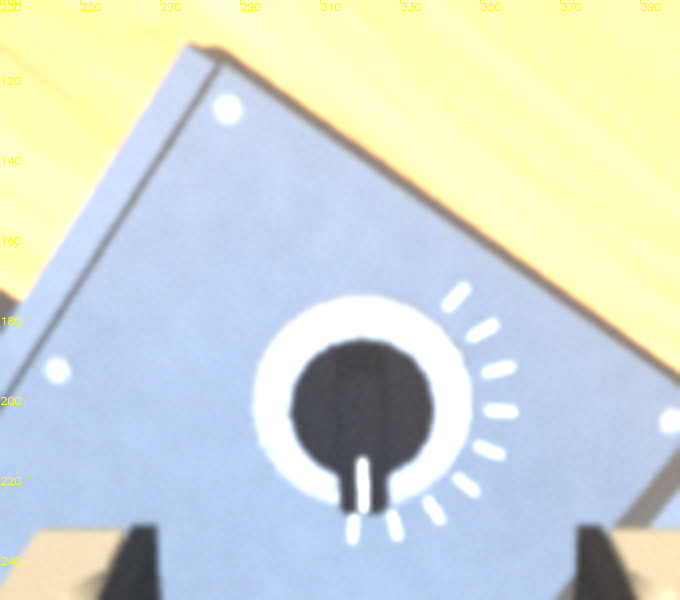

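```bash
python3 -c "
from station import arm
print(arm.job_done())"
```

```text
the job is handed in; nothing more can be done
None
```

The job is handed in at about 28.5 s of the 72 s allowed; no verdict was reported.

**What I did**
- **Block:** I lifted it off the cover by its ring faces and set it down upright in the middle of the tray, at about 12 N contact.
- **Cover and prop stand:** I gripped the prop stand, put its arm under the cover from the right side, raised the cover and stood the stand on the right shoulder. By its position, that should hold the cover at about 1.25 rad.
- **Knob:** I turned it about 127° clockwise in one grasp until it stopped hard. I then gripped it again, harder, to confirm: the torque rose to 0.86 N m and the knob went no further.

**Last checks**
- The final pictures show the cover held steeply by the stand alone, with the stand upright. The block is on its foot in the tray, and the jar, fitting and discs look unmoved by eye. The gripper is clear of everything.
- **Angles not measured:** I judged the cover's angle and the stand's tilt from the pictures and the geometry, not by direct measurement.
- **One disagreement:** the knob's pointer (about 38° in the world frame) sits roughly 7° short of the last printed tick (about 31°). I trusted the hard stop, because 38° is where 2.5 rad falls if zero points along the unit's −x. That zero direction is my assumption. If the ticks mark the true range, the knob would be at about 2.39 rad, just under the 2.4 limit.

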